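# Close out a sprayed sample at the paint-mixing bench

### The arm

A 6-joint arm with a two-finger parallel gripper is mounted at the origin on the work surface. World frame = base frame: x ahead of the robot, y to its left, z up, the work surface at z = 0. Lengths are in mm, angles in rad, forces in N, time in s.
With the tool pointing down it reaches from about 275 to 825 mm from the base axis. Payload 4.9 kg.
Tool frame: the origin (TCP) lies between the finger pads; the fingertips stand 25 mm ahead of it and the grasp point (between the pads) lies 6 mm ahead of it (bot.tip_extent is the x of the fingertips in the tool frame, in mm); x points along the fingers, y is the direction in which the jaws open and shut, and the axes are right-handed (so a half turn about x gives the same grasp; the last joint's range is limited). The gripper opens to 85 mm and grips with 20 to 120 N. Pads are 22 mm wide; open, the fingers measure 114 mm over their backs; the gripper's body (76 mm by 85 mm) begins 54 mm behind the grasp point. The pads swing forward as they close: fully open they stand 13 mm farther back than shut.
Start: joints at [-1.307, 0.326, -0.193, 1.052, 0, 1.437], TCP at [213.078, -507.066, 256.281] pointing down, gripper open.
Joint ranges: [-2.65, 2.65], [-0.97, 1.79], [-1.3, 1.35], [-1.93, 2.1], [-1.47, 1.37], [-3.14, 3.14]. Speed limits (rad/s): [2.57, 2.57, 3.14, 3.14, 3.14, 3.14].

### API

Orientations are given as a rotation vector (axis times angle).
In Python, from bench import monitor, grab_frame, bot, spotter gives the robot as it stands.
- The arm moves only by the shell command python3 -m handwheel 'ROWS' [FORCE]. ROWS is JSON, a list that holds one entry, the list of rows, each a list of 7 numbers: the shift along the world's x, y, z in m, then the turn, a rotation vector about the world's x, y, z in degrees, then the closure, from -1 (fully open) to 1 (shut). In form: [[[x, y, z, wx, wy, wz, jaw], ...]]. A call has 1 to 10 rows; each row shifts and turns the commanded pose from where the row before left it; what a row does not reach is not made up. A row lasts 1/8 s, in which the tool goes at most 62.5 mm and 10.7 degrees, less where a joint would pass 70% of its speed; a pose out of reach is approached as far as the arm can. A call with a gripper value outside its range is refused whole. The fingers move at their own pace and stop on an object; FORCE is the grip in N (left out, the last holds). Time passes only in rows, so rows that do not move let the fingers close. It gives the time, the measured TCP pose, the force and the opening at its end, in the units of the state.
- monitor.get_state(): the state, without advancing time (a new reading comes with each control period).
- grab_frame(name): name is "side" or "top" or "wrist"; returns a dict with "color" (420x560x3 uint8, red, green, blue), "K" (3x3 intrinsics, pixels), "R" (3x3) and "t" (3): a world point X has camera coordinates R X + t; the wrist camera has in their place "T_tool_cam" (4x4, takes a point from camera to tool coordinates, whose origin is the TCP and whose axes are the tool frame's). Camera axes: x right, y down, z forward; pixel columns grow to the right and rows downward; lengths in mm; the calibration is good to about 2 mm. A picture is of the moment at which its call begins: read the wrist's pose just before it. There is no depth.
- bot.sign_off(): hands the job in, once; it reports no verdict.
Trained networks look in a picture, given as the dict that the camera call returned (one of the last four; its "shot" number tells which), for a name from the list of things; names that differ only in an ending like _2 or _b are one class to them, and where a whole thing is asked for, a point or a joint stands for the part that bears it (a point fixed in the world has none). Each returns a list of dicts, best first, with "score" (0 to 1); they miss things now and then, are a little off and sometimes report something else, mostly with a low value. They report only what shows in the picture. A call takes as long as a camera call.
- spotter.find_in(picture, label): "extent" ([left, top, width, height] in pixels, round what is visible of it).
- spotter.masks_of(picture, label): "pixels" (420x560 bool, what is visible of it) and "extent" ([left, top, width, height] in pixels, round what is visible of it).
The state is a dict: "clock": time; "joints": joint angles; "qvel": joint speeds; "effort": joint torques, N m; "eef_pos": TCP position; "eef_rot": TCP orientation; "force": force on the tool from outside, world axes, zero at the start; "moment": the same for the moment, N m; "opening": finger opening in mm.
Only numpy, scipy, OpenCV 4.12 (cv2) and the standard library are available. Lean on these libraries where they do the work, as an engineer would, in place of code of your own. Each camera call takes 0.05 s, during which the arm holds its last target.

### The job

Close out the sprayed sample: take the gauge pen from its stand and run its tip slowly (about 2 to 3 cm a second) down in the seam of the sample part, all the way from the open end of the long leg round the corner to the open end of the short leg, and stand the pen back in its stand. Empty the mixing balls from the pot into the steel tray and stand the pot upright again near the middle of the scale plate. To log the paints used, stand every toner tin on the table in front of the scanner bar, close to it (label 2 to 5 cm from the reading face), with its code label squarely facing the scanner; the order of these three jobs is free, and leave the tape, blue can, jar and mug alone.

Things in the scene. Friction and masses are not known exactly. Their poses are not given: they have to be found in the camera images.
- panel: sample part, fixed: dark base 150 x 120 x 20 mm under two 8 mm metal sheets (tops 28 mm above the table). The gap between the sheets is the L-shaped seam: 12 mm wide, 8 mm deep, floor 20 mm above the table. Origin: centre of the underside. The long leg runs from the -x edge along part y = -26 mm to a square corner at part x = 38 mm, the short leg from there to the +y edge.
- seam0 (a point): near the open end of the long leg (10 mm in from the edge), centre line of the seam gap, on the floor of the gap
- seam1 (a point): 34 mm on, long leg, centre line of the seam gap, on the floor of the gap
- seam2 (a point): 68 mm on, long leg, centre line of the seam gap, on the floor of the gap
- seam3 (a point): at the corner (103 mm on), centre of the seam gap, on the floor of the gap
- seam4 (a point): 36 mm past the corner, short leg, centre line of the seam gap, on the floor of the gap
- seam5 (a point): 72 mm past the corner, near the open end of the short leg (14 mm in from the edge), centre line of the seam gap, on the floor of the gap
- pen: film gauge pen, loose, 90 g, standing tip-down in its stand. Origin at the very tip, z up along the pen. Tip 7 mm across for 15 mm, shaft 12 mm across up to 42 mm, round black collar 44 mm across from 42 to 48 mm (rests on the stand), then the square grey grip 24 x 24 mm (sides along pen x and y) from 48 to 113 mm.
- stand: pen stand, fixed: grey block 70 x 70 x 55 mm with a round hole 28 mm across and 50 mm deep in the middle of its top; the pen's collar rests on the top, tip 13 mm above the table. Origin at the centre of the underside.
- scanner: code scanner, fixed: grey bar 60 x 340 x 70 mm (x, y, z), origin at the centre of its underside. Its reading face with a long dark window is the one to its own -x side, 30 mm from the origin, looking along its -x.
- tin1_code (a point): toner tin, loose, 0.35 kg, weight low down, may be absent: upright cylinder 62 mm across, 105 mm high, black lid (to 111 mm) with a bar-shaped spout (30 x 14 mm, up to 126 mm) pointing outwards over the label. White code label on its side. This point is the label's middle: 32 mm from the tin's axis, 55 mm above its foot; x points straight out of the label, z up.
- tin2_code (a point): toner tin, loose, 0.35 kg, weight low down, may be absent: upright cylinder 62 mm across, 105 mm high, black lid (to 111 mm) with a bar-shaped spout (30 x 14 mm, up to 126 mm) pointing outwards over the label. White code label on its side. This point is the label's middle: 32 mm from the tin's axis, 55 mm above its foot; x points straight out of the label, z up.
- tin3_code (a point): toner tin, loose, 0.35 kg, weight low down, may be absent: upright cylinder 62 mm across, 105 mm high, black lid (to 111 mm) with a bar-shaped spout (30 x 14 mm, up to 126 mm) pointing outwards over the label. White code label on its side. This point is the label's middle: 32 mm from the tin's axis, 55 mm above its foot; x points straight out of the label, z up.
- scale: paint scale, fixed: grey housing 160 x 160 x 36 mm with a round white weighing plate 150 mm across on it, plate top 46 mm above the table. Origin at the centre of the underside.
- pot: mixing pot, loose, about 0.13 kg, open at the top, standing on the scale plate: 105 mm high, 62 mm across at the foot and 68 mm at the rim, wall 3 mm, floor 4 mm. Origin at the centre of the underside, z towards the mouth.
- ball1_center (a point): centre of a white ceramic mixing ball, 22 mm across, 20 g, rolls freely; starts in the pot; may be absent
- ball2_center (a point): centre of a white ceramic mixing ball, 22 mm across, 20 g, rolls freely; starts in the pot; may be absent
- ball3_center (a point): centre of a white ceramic mixing ball, 22 mm across, 20 g, rolls freely; starts in the pot; may be absent
- ball4_center (a point): centre of a white ceramic mixing ball, 22 mm across, 20 g, rolls freely; starts in the pot; may be absent
- tray: steel tray, fixed: 170 x 170 mm, 45 mm high, wall and floor 4 to 5 mm. Origin at the centre of the underside.
- tape: roll of tape 90 mm across, 24 mm high, bystander
- sprayer: blue can 60 mm across, 150 mm high, bystander
- jar: jar 66 mm across, 80 mm high, bystander
- mug: mug 76 mm across, 90 mm high, handle at its +y, bystander

How it is judged (in metres and radians):
On the way, in this order (a step that is already met when the one before it is completed fails the run):
1. pen tip down in the seam at seam0, passing slowly (horizontal distance between pen and seam0 below 0.008 m and z of pen in the frame of panel below 0.0265 m), for 0.2 s.
2. pen tip down in the seam at seam1, passing slowly (horizontal distance between pen and seam1 below 0.008 m and z of pen in the frame of panel below 0.0265 m), for 0.2 s.
3. pen tip down in the seam at seam2, passing slowly (horizontal distance between pen and seam2 below 0.008 m and z of pen in the frame of panel below 0.0265 m), for 0.2 s.
4. pen tip down in the seam at seam3, passing slowly (horizontal distance between pen and seam3 below 0.008 m and z of pen in the frame of panel below 0.0265 m), for 0.2 s.
5. pen tip down in the seam at seam4, passing slowly (horizontal distance between pen and seam4 below 0.008 m and z of pen in the frame of panel below 0.0265 m), for 0.2 s.
6. pen tip down in the seam at seam5, passing slowly (horizontal distance between pen and seam5 below 0.008 m and z of pen in the frame of panel below 0.0265 m), for 0.2 s.
At the end, for the whole second after the job is handed in: At rest: pen upright in its stand; all balls in the tray; pot upright on the plate within 50 mm of its centre; every tin upright on the table, label within 57 mm of the reading face, square to it within 0.26 rad, label within 165 mm of the bar's middle along it (angle between the x axis of each of tin1_code, tin2_code, tin3_code and the x axis of scanner, either way round below 0.26 rad and x of tin1_code in the frame of scanner between -0.087 and -0.028 m and y of tin1_code in the frame of scanner between -0.165 and 0.165 m and angle between each of tin1_code, tin2_code, tin3_code, pen's own z axis and vertical below 0.1 rad and height (world z) of tin1_code between 0.048 and 0.062 m and x of tin2_code in the frame of scanner between -0.087 and -0.028 m and y of tin2_code in the frame of scanner between -0.165 and 0.165 m and height (world z) of tin2_code between 0.048 and 0.062 m and x of tin3_code in the frame of scanner between -0.087 and -0.028 m and y of tin3_code in the frame of scanner between -0.165 and 0.165 m and height (world z) of tin3_code between 0.048 and 0.062 m and x of ball1_center in the frame of tray between -0.085 and 0.085 m and y of ball1_center in the frame of tray between -0.085 and 0.085 m and height (world z) of each of ball1_center, ball2_center, ball3_center, ball4_center below 0.05 m and x of ball2_center in the frame of tray between -0.085 and 0.085 m and y of ball2_center in the frame of tray between -0.085 and 0.085 m and x of ball3_center in the frame of tray between -0.085 and 0.085 m and y of ball3_center in the frame of tray between -0.085 and 0.085 m and x of ball4_center in the frame of tray between -0.085 and 0.085 m and y of ball4_center in the frame of tray between -0.085 and 0.085 m and horizontal distance between pot and scale below 0.05 m and angle between pot's own z axis and vertical below 0.08 rad and height (world z) of pot between 0.04 and 0.053 m and linear speed of each of pot, pen below 0.02 m/s and horizontal distance between pen and stand below 0.014 m and height (world z) of pen below 0.02 m); the robot touches nothing.
It fails at once if the tape is pushed away by more than 5 cm (distance of tape from where it was at the start of the episode above 0.05 m).
It fails at once if the sprayer is pushed away by more than 5 cm (distance of sprayer from where it was at the start of the episode above 0.05 m).
It fails at once if the jar is pushed away by more than 5 cm (distance of jar from where it was at the start of the episode above 0.05 m).
It fails at once if the mug is pushed away by more than 5 cm (distance of mug from where it was at the start of the episode above 0.05 m).
Of tin1, tin2, tin3 only 2 to 3 are there at a start; the rules pass over those that are not, and their reading is None.
Of ball1, ball2, ball3, ball4 only 2 to 4 are there at a start; the rules pass over those that are not, and their reading is None.
At some moment in a run one of tin1, tin2, tin3 may be knocked a few centimetres aside while the robot is not near it.
It also fails if it takes over 210 s, if anything falls off the work surface, if the arm or the gripper's body presses on something with over 40 N, if the wrist force passes 120 N, or if a joint passes its speed limit or range.

## Working session

There is one attempt and no reset: what is moved stays moved. The work goes in short steps, Python scripts to look and compute and a shell command to move; the robot and the scene stay as the last step left them, time stands still between calls to the robot, and variables do not carry over. Pictures are saved under pics/ and viewed, and the job is handed in when it is done.

```bash
ls; mkdir -p pics; python3 - <<'E'
from bench import monitor, grab_frame, bot, spotter
import cv2
print(monitor.get_state())
for n in ["side","top","wrist"]:
    f=grab_frame(n); cv2.imwrite(f"pics/a_{n}.png",f["color"][:,:,::-1])
    print(n,f["K"].tolist(),{k:f[k].tolist() for k in f if k in("R","t","T_tool_cam")},f.get("shot"))
E
```

```text
pics
{'clock': 0.0, 'joints': array([-1.30724217e+00,  3.26927574e-01, -1.93560286e-01,  1.05199310e+00,
        1.69634690e-05,  1.43663792e+00]), 'qvel': array([ 6.60232201e-04,  3.83360026e-05,  1.15676547e-03, -2.21036625e-04,
        1.08002396e-03,  7.48689067e-04]), 'effort': array([-2.56573658e-04, -4.43398869e+01,  2.62440848e+01,  1.54339685e-02,
        1.18278545e-04,  2.87847868e-06]), 'eef_pos': array([ 212.91954503, -506.54835151,  255.51962836]), 'eef_rot': array([ 2.00358841,  0.40550044, -2.00377643]), 'force': array([ 0.38886433, -0.4506551 , -0.62614656]), 'moment': array([-0.04120113,  0.00425524, -0.01235966]), 'opening': 85.78199181501519}
side [[384.96438574267614, 0.0, 278.8455471452004], [0.0, 384.96438574267614, 203.13725134383785], [0.0, 0.0, 1.0]] {'R': [[-0.9981380187444301, -0.05882263999939081, 0.016136683687979558], [-0.0423482453161108, 0.4778968641759656, -0.8773945596648212], [0.04389899378790293, -0.876444227680393, -0.4794980647616097]], 't': [507.74264160550956, 114.5297618131146, 921.7217839770111]} 1
top [[470.33668322296364, 0.0, 274.8228718695419], [0.0, 470.33668322296364, 212.32361727015993], [0.0, 0.0, 1.0]] {'R': [[-0.0007690409571295947, -0.9999784090133701, -0.006526107805980191], [-0.9973531796196025, 0.0012414714819515462, -0.07269865095879562], [0.07270518329992402, 0.006452926130719262, -0.9973326005228527]], 't': [-32.320185666947324, 508.2905919241447, 1261.0549712181826]} 2
wrist [[347.5052213731445, 0.0, 276.1449595317867], [0.0, 347.5052213731445, 209.5809216847346], [0.0, 0.0, 1.0]] {'T_tool_cam': [[0.0007158100311320855, -0.31302082873828474, 0.9497459915114128, -118.66281950010443], [0.9999994352650815, 0.0009701347972210636, -0.0004339446887471017, -0.8842660046268769], [-0.0007855479087880306, 0.9497457657786489, 0.3130213463967119, -80.52294332282213], [0.0, 0.0, 0.0, 1.0]]} 3
```

View pics/a_top.png

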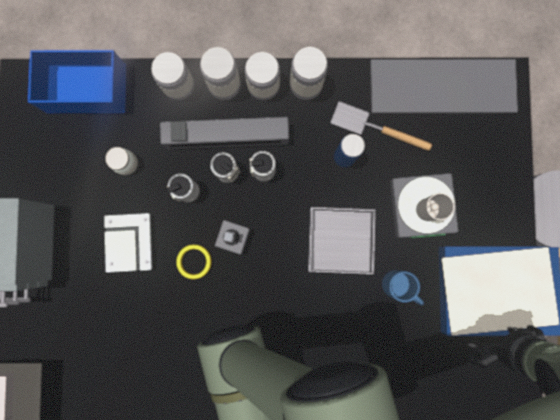

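View pics/a_side.png

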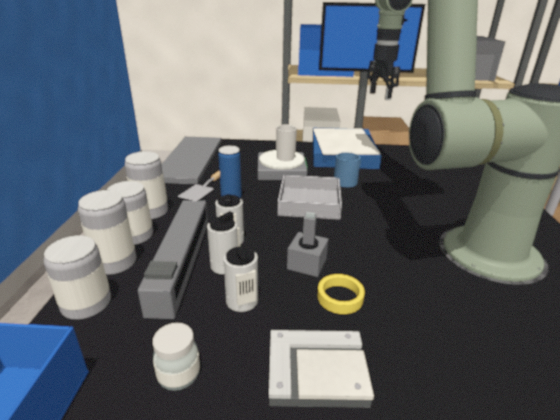

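View pics/a_wrist.png

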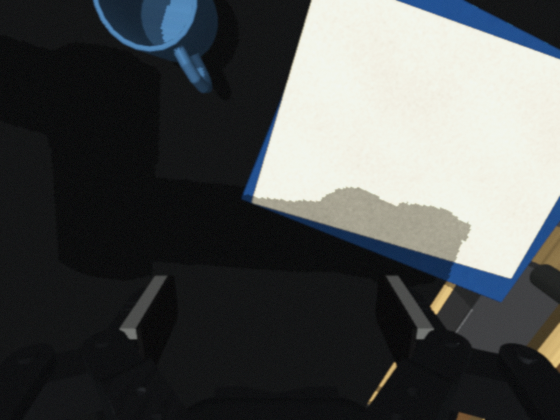

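```bash
cat > h.py <<'E'
import numpy as np, cv2
from bench import monitor, grab_frame, bot, spotter
from scipy.spatial.transform import Rotation as Ro
def cam(f,s=None):
    """returns K, R, t (world->cam)"""
    if "R" in f: return f["K"],f["R"],f["t"]
    T=f["T_tool_cam"]; Rt=Ro.from_rotvec(s["eef_rot"]).as_matrix(); p=np.array(s["eef_pos"])
    Rwc=Rt@T[:3,:3]; c=Rt@T[:3,3]+p
    return f["K"],Rwc.T,-Rwc.T@c
def back(c,u,v,z):
    K,R,t=c; d=R.T@np.linalg.solve(K,[u,v,1.]); o=-R.T@t
    return o+d*(z-o[2])/d[2]
def proj(c,X):
    K,R,t=c; q=(np.asarray(X,float)@R.T+t)@K.T
    return q[...,:2]/q[...,2:]
def grab(n):
    s=monitor.get_state(); f=grab_frame(n); return f,cam(f,s)
def save(im,name,box=None,k=1):
    if box: im=im[box[1]:box[3],box[0]:box[2]]
    im=cv2.resize(im,None,fx=k,fy=k,interpolation=cv2.INTER_CUBIC); cv2.imwrite("pics/"+name,np.ascontiguousarray(im[:,:,::-1]))
E
python3 - <<'E'
from h import *
f,c=grab("top"); g,cs=grab("side")
save(f["color"],"b_t1.png",(90,100,300,290),3.8)
save(f["color"],"b_t2.png",(300,120,480,310),3.1)
save(g["color"],"b_s1.png",(120,120,380,310),3)
s=monitor.get_state(); print(Ro.from_rotvec(s["eef_rot"]).as_matrix().round(3))
for n in ["panel","pen","stand","scanner","tin1_code","scale","pot","tray","tape","sprayer","jar","mug","ball1_center"]:
    for r in spotter.find_in(f,n)[:4]:
        l,t,w,h=r["extent"]; print(n,round(r["score"],2),[round(x) for x in r["extent"]],back(c,l+w/2,t+h/2,0).round()[:2])
E
```

```text
[[-0.     0.387 -0.922]
 [ 0.001 -0.922 -0.387]
 [-1.    -0.001 -0.   ]]
panel 0.68 [105, 216, 50, 56] [424. 367.]
panel 0.39 [217, 221, 32, 32] [441.  83.]
pen 0.6 [222, 227, 18, 17] [444.  88.]
stand 0.74 [219, 222, 30, 32] [439.  80.]
scanner 0.4 [222, 229, 16, 15] [442.  91.]
tin1_code 0.95 [249, 152, 24, 30] [637.   5.]
tin1_code 0.18 [416, 194, 39, 25] [ 525. -476.]
scale 0.75 [391, 176, 63, 63] [ 524. -440.]
pot 0.62 [417, 194, 37, 28] [ 522. -476.]
pot 0.59 [179, 243, 31, 35] [377. 187.]
pot 0.23 [213, 156, 25, 27] [630. 104.]
tray 0.6 [307, 207, 69, 69] [ 430. -216.]
tape 0.74 [179, 245, 32, 36] [371. 186.]
tape 0.28 [102, 214, 50, 59] [425. 374.]
sprayer 0.56 [334, 134, 33, 36] [ 678. -242.]
jar 0.97 [106, 146, 30, 29] [654. 397.]
mug 0.66 [380, 273, 43, 31] [ 301. -376.]
ball1_center 0.48 [417, 193, 37, 26] [ 527. -475.]
```

```bash
ls pics
```

```text
a_side.png
a_top.png
a_wrist.png
b_s1.png
b_t1.png
b_t2.png
```

View pics/b_t1.png

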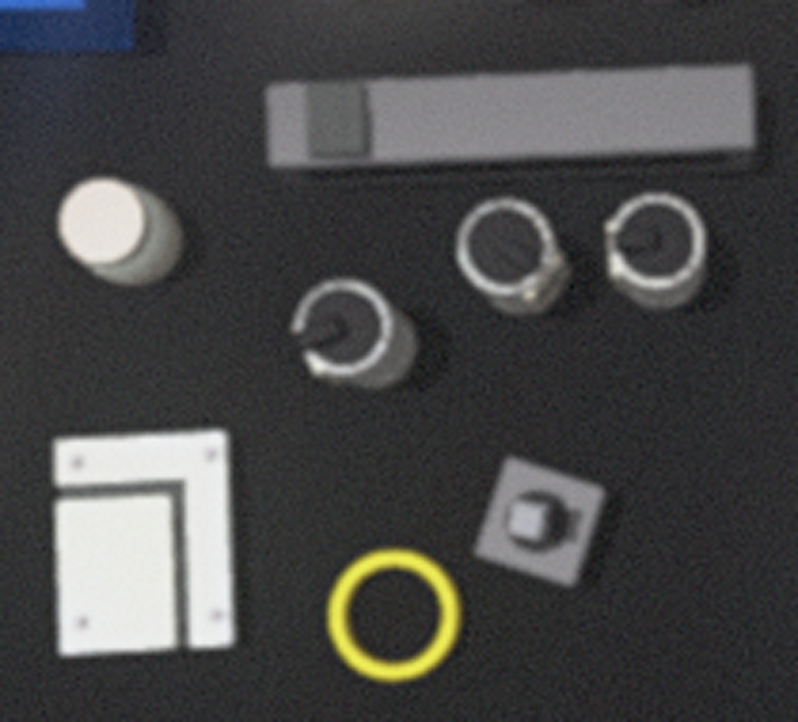

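View pics/b_t2.png

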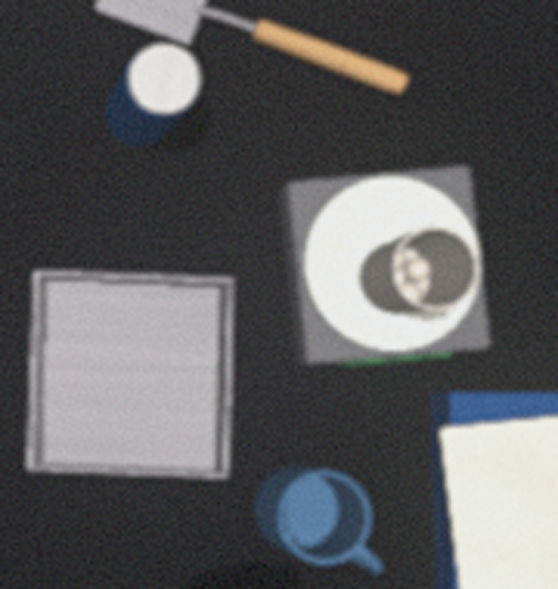

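View pics/b_s1.png

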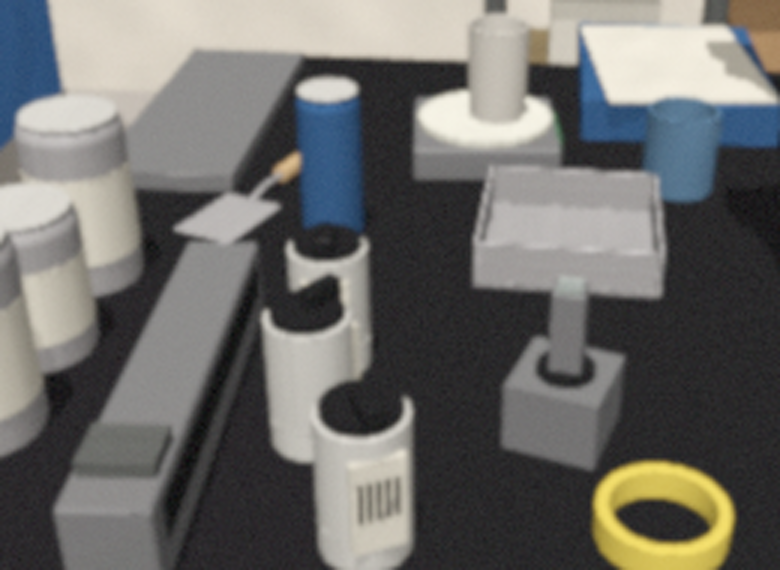

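```bash
python3 - <<'E'
from h import *
f,c=grab("top"); g,cs=grab("side")
P=lambda u,v,z,k=3.8,o=(90,100): back(c,o[0]+(u+.5)/k-.5,o[1]+(v+.5)/k-.5,z)[:2].round(1)
Q=lambda u,v,z: P(u,v,z,3.1,(300,120))
def rect(n,pts,z,fn):
    p=np.array([fn(u,v,z) for u,v in pts]); e=np.roll(p,-1,0)-p
    print(n,"ctr",p.mean(0).round(1),"len",np.hypot(*e.T).round(),"ang",np.degrees(np.arctan2(e[:,1],e[:,0])).round(1))
rect("panel",[(53,437),(229,430),(236,645),(60,656)],28,P)
print("seam pts: end",P(181,648,28),"corner",P(177,488,28),"end",P(54,493,28))
rect("tray",[(33,270),(236,277),(228,478),(26,470)],45,Q)
rect("scale",[(287,184),(470,167),(491,347),(306,363)],36,Q)
print("plate",Q(391,263,46),"pot",Q(434,271,151),"mug",Q(325,517,90))
print("tins",P(344,327,108),P(505,246,108),P(656,241,108))
rect("stand",[(508,457),(606,490),(575,586),(474,553)],55,P)
print("pen top",P(528,521,126),"tape",P(394,614,24))
rect("scanner",[(266,86),(752,66),(755,150),(268,167)],70,P)
print("jar",P(102,222,80),"sprayer",Q(165,78,150))
E
```

```text
panel ctr [427.6 363.5] len [125. 152. 124. 155.] ang [ -87.8 -177.1   93.5    3.3]
seam pts: end [352.6 336. ] corner [465.5 341.2] end [462.  428.6]
tray ctr [ 432.4 -210.5] len [174. 172. 172. 171.] ang [-92.1 176.8  87.7  -2.4]
scale ctr [ 525.9 -435.4] len [160. 157. 160. 156.] ang [ -84.8 -175.    94.9    4.9]
plate [ 526.6 -434.5] pot [ 510.9 -434.9] mug [ 314.3 -361.8]
tins [570.  207.3] [624.5  99.9] [627.7  -1.5]
stand ctr [441.  80.] len [72. 70. 74. 70.] ang [-108.6  162.3   72.   -19.2]
pen top [439.8  81.3] tape [376.2 186.6]
scanner ctr [721.8 101.5] len [339.  59. 339.  57.] ang [ -87.8 -178.2   91.9    2.4]
jar [646.7 381. ] sprayer [ 665.1 -226.1]
```

```bash
python3 -m handwheel '[[[0.023,0.055,0,0,0,5,-1],[0.023,0.055,0,0,0,5,-1],[0.023,0.055,0,0,0,5,-1],[0.023,0.055,0,0,0,5,-1],[0.023,0.055,0,0,0,5,-1],[0.023,0.055,0,0,0,5,-1],[0.023,0.055,0,0,0,5,-1],[0.015,0.055,0,0,0,5,-1],[0.015,0.055,0,0,0,5,-1],[0.010,0.055,0,0,0,5,-1]]]' 40
```

```text
clock: 2.25
eef_pos: [414.7, 44.8, 256.6]
eef_rot: [1.425, 1.053, -1.424]
force: [1.4, -0.5, 0.2]
opening: 85.6
```

```bash
cat >> h.py <<'E'
def st():
    s=monitor.get_state(); R=Ro.from_rotvec(s["eef_rot"]).as_matrix()
    print("t",round(s["clock"],2),"pos",s["eef_pos"].round(1),"x",R[:,0].round(3),"y",R[:,1].round(3),"yaw",round(np.degrees(np.arctan2(R[1,1],R[0,1])),1),"F",s["force"].round(1),"open",round(s["opening"],1)); print("j",np.degrees(s["joints"]).round(1)); return s
E
python3 - <<'E'
from h import *
st()
f,c=grab("wrist"); save(f["color"],"c_w.png")
print(proj(c,[[440,80,61],[440,80,126]]))
E
```

```text
t 2.25 pos [414.7  44.8 256.6] x [ 0.001 -0.    -1.   ] y [ 0.956 -0.293  0.001] yaw -17.0 F [ 1.4 -0.5  0.2] open 85.6
j [ -4.    4.4 -29.1  56.3  -0.  103. ]
[[291.99121746 142.43586498]
 [296.02134185 154.10925187]]
```

View pics/c_w.png

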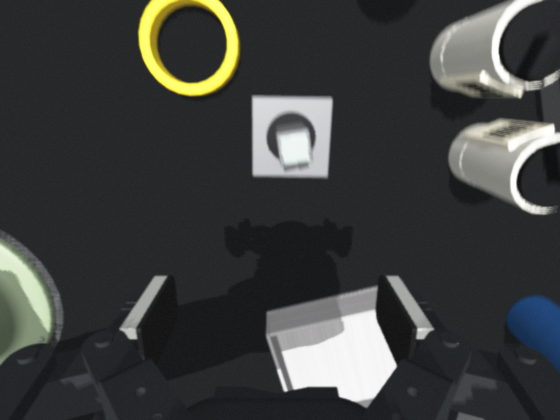

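```bash
python3 - <<'E'
from h import *
f,c=grab("wrist"); save(f["color"],"c_w2.png",(230,75,350,195),5)
E
```

```text
(no output)
```

View pics/c_w2.png

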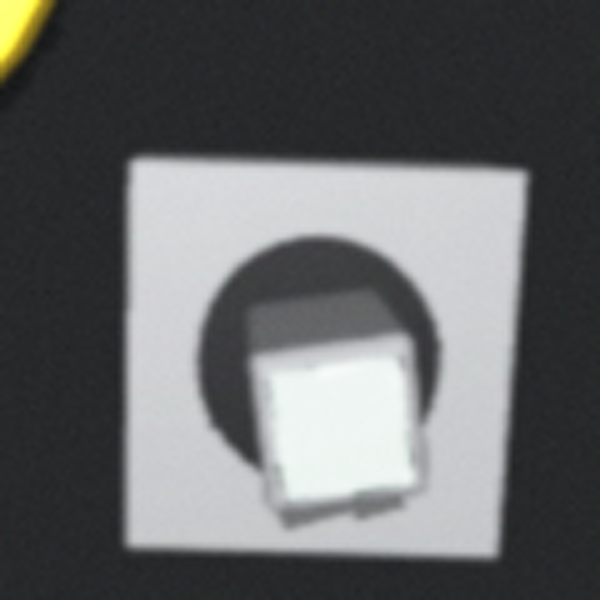

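```bash
python3 - <<'E'
from h import *
f,c=grab("wrist")
B=lambda u,v,z: back(c,230+(u+.5)/5-.5,75+(v+.5)/5-.5,z)[:2]
for n,pts,z in [("pen",[(250,355),(412,335),(428,488),(272,510)],126),("stand",[(130,158),(527,170),(498,556),(127,547)],55)]:
    p=np.array([B(u,v,z) for u,v in pts]); e=np.roll(p,-1,0)-p
    print(n,p.mean(0).round(1),np.hypot(*e.T).round(1),np.degrees(np.arctan2(e[:,1],e[:,0])).round(1))
print("collar",B(319,355,61))
E
```

```text
pen [439.5  79.2] [23.1 22.3 23.  22.8] [ -9.6 -98.8 171.6  81.7]
stand [439.6  77.5] [70.3 70.4 70.4 70.7] [ -18.3 -108.1  161.9   71.9]
collar [439.79004942  80.11555933]
```

```bash
python3 -m handwheel '[[[0.0125,0.017,0,0,0,4.2,-1],[0.0125,0.017,-0.01,0,0,4.1,-1],[0,0,-0.04,0,0,0,-1],[0,0,-0.045,0,0,0,-1],[0,0,-0.035,0,0,0,-1],[0,0,-0.0235,0,0,0,-1],[0,0,0,0,0,0,0.2],[0,0,0,0,0,0,1],[0,0,0,0,0,0,1],[0,0,0,0,0,0,1]]]' 40; python3 - <<'E'
from h import *
st()
f,c=grab("wrist"); save(f["color"],"d_w.png")
E
```

```text
clock: 3.65
eef_pos: [440.1, 76.8, 103.9]
eef_rot: [1.324, 1.13, -1.321]
force: [-0.2, -1.2, 5.6]
opening: 23.8
t 3.65 pos [440.1  76.8 103.9] x [ 0.002 -0.    -1.   ] y [ 0.988 -0.155  0.002] yaw -8.9 F [-0.2 -1.2  5.6] open 23.8
j [  0.4  18.  -37.9  33.9  -0.   99.3]
```

View pics/d_w.png

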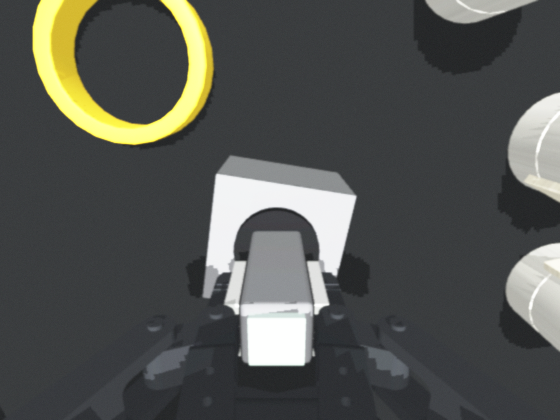

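```bash
python3 -m handwheel '[[[0,0,0.015,0,0,0,1],[0,0,0.03,0,0,0,1],[0,0,0.04,0,0,0,1],[-0.005,0.03,0.02,0,0,0,1],[-0.015,0.045,0,0,0,0,1],[-0.015,0.045,0,0,0,0,1],[-0.015,0.045,0,0,0,0,1],[-0.01,0.03,0,0,0,0,1],[0,0.02,0,0,0,0,1],[0,0,0,0,0,0,1]]]' 60; python3 - <<'E'
from h import *
st()
f,c=grab("wrist"); save(f["color"],"e_w.png")
f,c=grab("top"); save(f["color"],"e_t.png",(90,150,290,300),4)
E
```

```text
clock: 4.95
eef_pos: [378.8, 293.1, 208.0]
eef_rot: [1.321, 1.133, -1.32]
force: [0.3, -0.7, -1.4]
opening: 23.6
t 4.95 pos [378.8 293.1 208. ] x [ 0.  0. -1.] y [ 0.988 -0.152  0.   ] yaw -8.8 F [ 0.3 -0.7 -1.4] open 23.6
j [ 28.9  13.6 -25.7  50.7  -0.  127.6]
```

View pics/e_w.png

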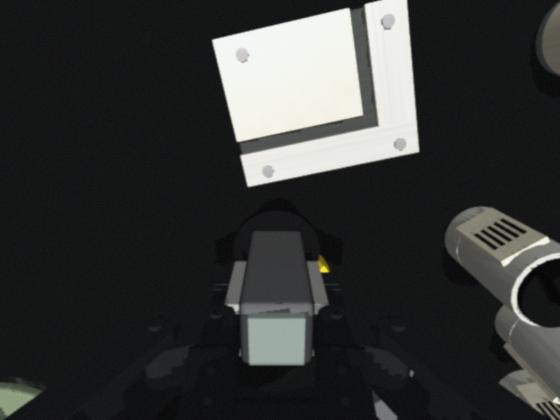

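View pics/e_t.png

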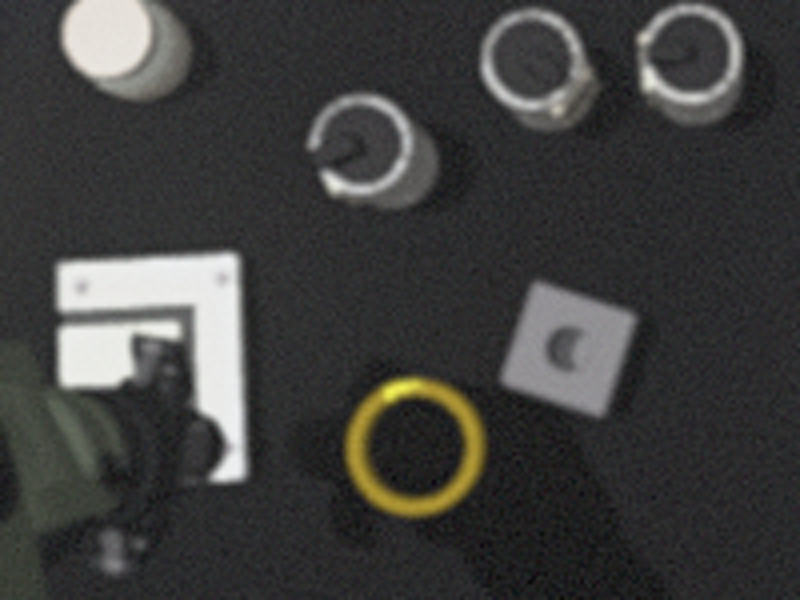

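```bash
python3 - <<'E'
from h import *
f,c=grab("wrist"); save(f["color"],"e_w2.png",(205,0,430,195),3.5)
E
```

```text
(no output)
```

View pics/e_w2.png

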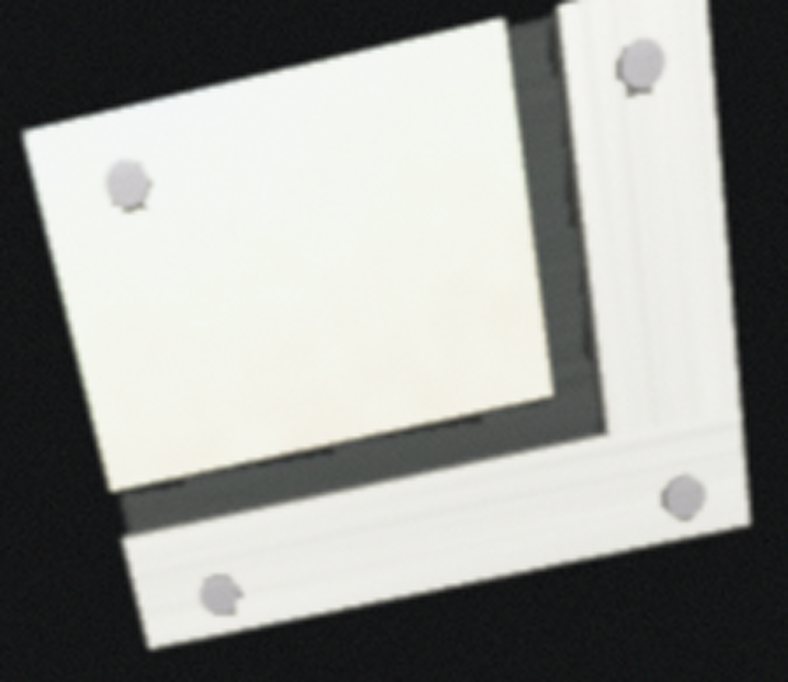

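```bash
python3 - <<'E'
from h import *
from scipy.optimize import least_squares
f,c=grab("wrist")
M=np.array([(-75,60),(32,60),(32,-20),(-75,-20),(-75,-32),(-75,-60),(75,-60),(44,-32),(44,60)],float)
I=np.array([(22,130),(505,17),(553,395),(110,491),(122,537),(150,649),(750,524),(607,433),(556,7)],float)
uv=np.array([205,0])+(I+.5)/3.5-.5
W=np.array([back(c,u,v,28)[:2] for u,v in uv])
def fun(p):
    a=p[2]; R=np.array([[np.cos(a),-np.sin(a)],[np.sin(a),np.cos(a)]]); return (M@R.T+p[:2]-W).ravel()
r=least_squares(fun,[427,363,.05]); p=r.x
print(p[:2].round(2),np.degrees(p[2]).round(2)); print(r.fun.reshape(-1,2).round(1))
a=p[2]; R=np.array([[np.cos(a),-np.sin(a)],[np.sin(a),np.cos(a)]])
S=np.array([(-65,-26),(-31,-26),(3,-26),(38,-26),(38,10),(38,46),(-80,-26),(38,64)])
print((S@R.T+p[:2]).round(1))
# pen top
B=[(243,366),(310,366),(312,314),(244,314)]
s=monitor.get_state()
Q=np.array([back(c,u,v,s["eef_pos"][2]+22.1)[:2] for u,v in B]); print("pen top",Q.mean(0),Q.round(1))
E
```

```text
[426.15 365.56] 3.08
[[ 0.4 -0.6]
 [-0.6 -0.3]
 [-0.5  0.2]
 [ 0.5  0.3]
 [ 0.3 -0.3]
 [ 0.1  0.6]
 [-0.6  0.4]
 [ 0.1 -0.4]
 [ 0.3  0.1]]
[[362.6 336.1]
 [396.6 337.9]
 [430.5 339.8]
 [465.5 341.6]
 [463.6 377.6]
 [461.6 413.5]
 [347.7 335.3]
 [460.7 431.5]]
pen top [379.41157586 294.66735017] [[366.2 286.2]
 [388.9 282.6]
 [392.2 303.2]
 [370.4 306.6]]
```

```bash
python3 -m handwheel '[[[-0.01,0.02,-0.01,0,0,0,1],[-0.011,0.0207,-0.02,0,0,0,1],[0,0,-0.03,0,0,0,1],[0,0,-0.02,0,0,0,1],[0,0,0,0,0,0,1],[0,0,0,0,0,0,1]]]'; python3 - <<'E'
from h import *
st()
f,c=grab("side"); save(f["color"],"f_s.png",(240,240,400,420),4)
print(proj(c,[[426.15-75,365.56-32,28]]))
E
```

```text
clock: 5.9
eef_pos: [358.7, 332.5, 128.6]
eef_rot: [1.324, 1.131, -1.323]
force: [0.5, 0.4, -0.9]
opening: 23.3
t 5.9 pos [358.7 332.5 128.6] x [ 0.001  0.    -1.   ] y [ 0.988 -0.156  0.001] yaw -9.0 F [ 0.5  0.4 -0.9] open 23.3
j [ 34.2  19.9 -30.3  39.8  -0.  133.1]
[[363.03607899 346.1195664 ]]
```

View pics/f_s.png

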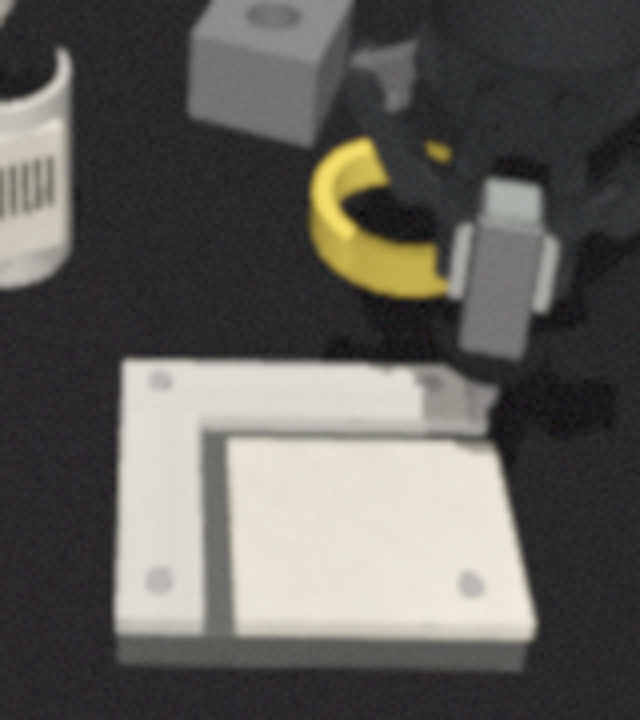

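```bash
python3 - <<'E'
from h import *
f,c=grab("side")
tip=np.array([358.7,334.5,128.6-91]); print(proj(c,[tip,tip+[0,0,48],tip+[0,0,113]])*1)
print((proj(c,[tip,tip+[0,0,48],tip+[0,0,113]])-[240,240])*4)
E
python3 -m handwheel '[[[0,0.0014,-0.003,0,0,0,1],[0,0,-0.003,0,0,0,1],[0,0,-0.003,0,0,0,1],[0,0,0,0,0,0,1]]]'
```

```text
[[359.15001789 342.18496266]
 [362.70815941 320.6144967 ]
 [367.98282791 288.63795601]]
[[476.60007157 408.73985066]
 [490.83263766 322.4579868 ]
 [511.93131163 194.55182403]]
clock: 6.5
eef_pos: [358.1, 334.1, 118.8]
eef_rot: [1.323, 1.132, -1.323]
force: [-0.3, 0.1, 1.4]
opening: 23.6
```

```bash
python3 -m handwheel '[[[0,0,-0.002,0,0,0,1],[0,0,-0.002,0,0,0,1],[0,0,-0.0015,0,0,0,1],[0,0,0,0,0,0,1]]]'; python3 - <<'E'
from h import *
st()
f,c=grab("wrist"); save(f["color"],"g_w.png",(180,0,420,270),2.5)
E
```

```text
clock: 7.0
eef_pos: [358.0, 333.1, 112.9]
eef_rot: [1.322, 1.13, -1.324]
force: [1.9, -2.7, -1.3]
opening: 23.4
t 7.0 pos [358.  333.1 112.9] x [ 0.    -0.002 -1.   ] y [ 0.988 -0.155  0.001] yaw -8.9 F [ 1.9 -2.7 -1.3] open 23.4
j [ 3.430e+01  2.120e+01 -3.120e+01  3.770e+01 -1.000e-01  1.333e+02]
```

View pics/g_w.png

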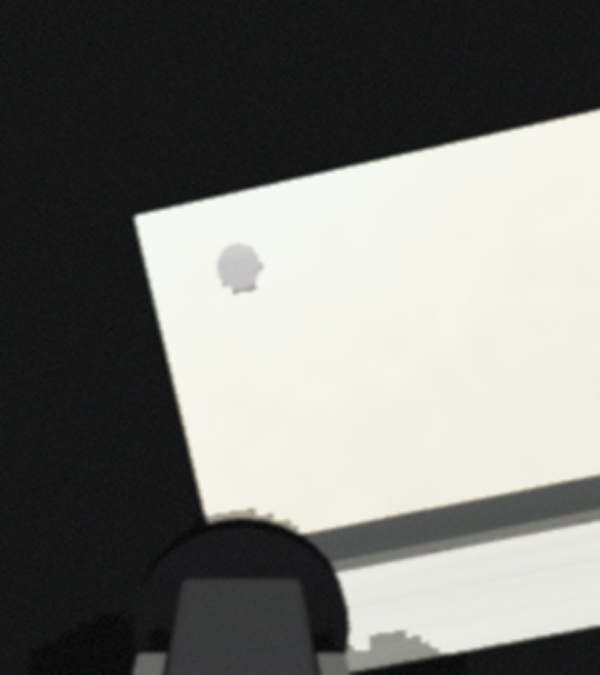

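```bash
python3 -m handwheel '[[[0,-0.0015,0,0,0,0,1],[0,0,0,0,0,0,1]]]';python3 -m handwheel '[[[0,-0.0015,0,0,0,0,1],[0,0,0,0,0,0,1]]]';
```

```text
clock: 7.3
eef_pos: [357.8, 332.6, 113.0]
eef_rot: [1.323, 1.132, -1.323]
force: [-0.2, -1.2, -1.4]
opening: 23.5
clock: 7.55
eef_pos: [358.1, 331.3, 113.3]
eef_rot: [1.323, 1.132, -1.323]
force: [0.3, -0.4, -0.8]
opening: 23.2
```

```bash
python3 -m handwheel '[[[0,-0.0015,0,0,0,0,1],[0,0,0,0,0,0,1]]]';python3 -m handwheel '[[[0,-0.0015,0,0,0,0,1],[0,0,0,0,0,0,1]]]';
```

```text
clock: 7.8
eef_pos: [358.1, 329.5, 113.3]
eef_rot: [1.323, 1.132, -1.323]
force: [0.1, 0.4, -0.8]
opening: 23.3
clock: 8.05
eef_pos: [358.1, 327.9, 113.3]
eef_rot: [1.323, 1.132, -1.323]
force: [0.0, 0.5, -0.7]
opening: 23.5
```

```bash
python3 -m handwheel '[[[0,-0.0015,0,0,0,0,1],[0,0,0,0,0,0,1]]]';python3 - <<'E'
from h import *
st()
f,c=grab("side"); save(f["color"],"h_s.png",(240,240,400,420),4)
E
```

```text
clock: 8.3
eef_pos: [358.1, 327.0, 113.4]
eef_rot: [1.324, 1.133, -1.322]
force: [0.2, 2.7, -1.4]
opening: 23.4
t 8.3 pos [358.1 327.  113.4] x [-0.     0.001 -1.   ] y [ 0.988 -0.155 -0.   ] yaw -8.9 F [ 0.2  2.7 -1.4] open 23.4
j [ 3.360e+01  2.070e+01 -3.190e+01  3.740e+01  1.000e-01  1.325e+02]
```

View pics/h_s.png

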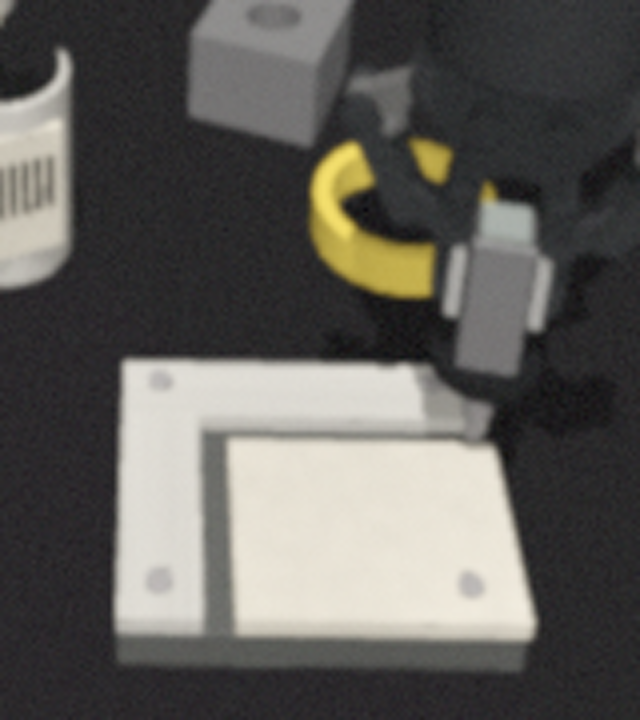

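```bash
python3 -m handwheel '[[[0,0.0038,0,0,0,0,1],[0,0,-0.001,0,0,0,1],[0,0,-0.001,0,0,0,1],[0,0,0,0,0,0,1]]]';python3 -m handwheel '[[[0,0,-0.001,0,0,0,1],[0,0,0,0,0,0,1]]]'
```

```text
clock: 8.85
eef_pos: [358.0, 330.1, 111.1]
eef_rot: [1.322, 1.131, -1.323]
force: [-0.5, 1.1, -0.4]
opening: 23.4
clock: 9.1
eef_pos: [358.1, 330.3, 110.9]
eef_rot: [1.323, 1.131, -1.323]
force: [-1.7, -0.4, 6.0]
opening: 23.3
```

```bash
python3 -m handwheel '[[[0,0,0.002,0,0,0,1],[0,0,0,0,0,0,1],[0.002,0.0001,0,0,0,0,1],[0.003,0.00016,0,0,0,0,1],[0.003,0.00016,0,0,0,0,1],[0.003,0.00016,0,0,0,0,1],[0.003,0.00016,0,0,0,0,1],[0.003,0.00016,0,0,0,0,1],[0.003,0.00016,0,0,0,0,1],[0.003,0.00016,0,0,0,0,1]]]'
```

```text
clock: 10.35
eef_pos: [381.3, 331.6, 112.3]
eef_rot: [1.323, 1.132, -1.323]
force: [-0.3, -1.3, -0.8]
opening: 23.2
```

```bash
python3 -m handwheel '[[[0.003,0.00016,0,0,0,0,1],[0.003,0.00016,0,0,0,0,1],[0.003,0.00016,0,0,0,0,1],[0.003,0.00016,0,0,0,0,1],[0.003,0.00016,0,0,0,0,1],[0.003,0.00016,0,0,0,0,1],[0.003,0.00016,0,0,0,0,1],[0.003,0.00016,0,0,0,0,1],[0.003,0.00016,0,0,0,0,1],[0.003,0.00016,0,0,0,0,1]]]'
```

```text
clock: 11.6
eef_pos: [411.3, 333.2, 112.3]
eef_rot: [1.323, 1.132, -1.323]
force: [0.1, 0.5, -0.4]
opening: 22.9
```

```bash
python3 -m handwheel '[[[0.003,0.00016,0,0,0,0,1],[0.003,0.00016,0,0,0,0,1],[0.003,0.00016,0,0,0,0,1],[0.003,0.00016,0,0,0,0,1],[0.003,0.00016,0,0,0,0,1],[0.003,0.00016,0,0,0,0,1],[0.003,0.00016,0,0,0,0,1],[0.003,0.00016,0,0,0,0,1],[0.003,0.00016,0,0,0,0,1],[0.003,0.00016,0,0,0,0,1]]]'
```

```text
clock: 12.85
eef_pos: [441.3, 334.8, 112.3]
eef_rot: [1.323, 1.132, -1.323]
force: [-0.1, -0.1, -1.7]
opening: 23.5
```

```bash
python3 -m handwheel '[[[0.003,0.00016,0,0,0,0,1],[0.003,0.00016,0,0,0,0,1],[0.003,0.00016,0,0,0,0,1],[0.003,0.00016,0,0,0,0,1],[0.003,0.00016,0,0,0,0,1],[0.003,0.00016,0,0,0,0,1],[0.003,0.00016,0,0,0,0,1],[0.002,0.0001,0,0,0,0,1],[0,0,0,0,0,0,1]]]'; python3 -m handwheel '[[[0.001,0,0,0,0,0,1],[0.001,0,0,0,0,0,1],[0,0,0,0,0,0,1]]]'
```

```text
clock: 13.98
eef_pos: [464.2, 336.0, 112.3]
eef_rot: [1.323, 1.132, -1.323]
force: [-0.6, -0.2, -0.3]
opening: 23.7
clock: 14.35
eef_pos: [466.2, 336.0, 112.3]
eef_rot: [1.323, 1.132, -1.323]
force: [-0.1, 0.1, -0.8]
opening: 23.7
```

```bash
python3 -m handwheel '[[[0.001,0,0,0,0,0,1],[0.0005,0,0,0,0,0,1],[0,0,0,0,0,0,1]]]'; python3 -m handwheel '[[[0.001,0,0,0,0,0,1],[0.0005,0,0,0,0,0,1],[0,0,0,0,0,0,1]]]'
```

```text
clock: 14.72
eef_pos: [467.5, 335.9, 112.2]
eef_rot: [1.323, 1.132, -1.323]
force: [-0.6, 0.1, -0.8]
opening: 23.5
clock: 15.1
eef_pos: [468.0, 335.9, 112.1]
eef_rot: [1.321, 1.133, -1.324]
force: [-5.2, 0.0, 3.0]
opening: 23.4
```

```bash
python3 -m handwheel '[[[-0.0038,0,0,0,0,0,1],[0,0,0,0,0,0,1],[-0.00016,0.003,0,0,0,0,1],[-0.00016,0.003,0,0,0,0,1],[-0.00016,0.003,0,0,0,0,1],[-0.00016,0.003,0,0,0,0,1],[-0.00016,0.003,0,0,0,0,1],[-0.00016,0.003,0,0,0,0,1],[-0.00016,0.003,0,0,0,0,1],[-0.00016,0.003,0,0,0,0,1]]]'
```

```text
clock: 16.35
eef_pos: [464.0, 360.2, 112.3]
eef_rot: [1.323, 1.132, -1.323]
force: [0.1, -1.3, -1.0]
opening: 23.3
```

```bash
python3 -m handwheel '[[[-0.00016,0.003,0,0,0,0,1],[-0.00016,0.003,0,0,0,0,1],[-0.00016,0.003,0,0,0,0,1],[-0.00016,0.003,0,0,0,0,1],[-0.00016,0.003,0,0,0,0,1],[-0.00016,0.003,0,0,0,0,1],[-0.00016,0.003,0,0,0,0,1],[-0.00016,0.003,0,0,0,0,1],[-0.00016,0.003,0,0,0,0,1],[-0.00016,0.003,0,0,0,0,1]]]'
```

```text
clock: 17.6
eef_pos: [462.4, 390.2, 112.3]
eef_rot: [1.323, 1.132, -1.323]
force: [-0.8, 0.2, -1.1]
opening: 23.3
```

```bash
python3 -m handwheel '[[[-0.00016,0.003,0,0,0,0,1],[-0.00016,0.003,0,0,0,0,1],[-0.00016,0.003,0,0,0,0,1],[-0.00016,0.003,0,0,0,0,1],[-0.00016,0.003,0,0,0,0,1],[-0.00016,0.003,0,0,0,0,1],[-0.00016,0.003,0,0,0,0,1],[-0.00016,0.003,0,0,0,0,1],[-0.00016,0.003,0,0,0,0,1],[0,0,0,0,0,0,1]]]'; python3 - <<'E'
from h import *
st()
f,c=grab("side"); save(f["color"],"i_s.png",(200,200,400,420),3)
f,c=grab("wrist"); save(f["color"],"i_w.png",(180,150,380,400),2.4)
E
```

```text
clock: 18.85
eef_pos: [461.0, 417.2, 112.3]
eef_rot: [1.323, 1.132, -1.323]
force: [0.6, -0.4, -0.6]
opening: 23.5
t 18.85 pos [461.  417.2 112.3] x [ 0.  0. -1.] y [ 0.988 -0.155  0.   ] yaw -8.9 F [ 0.6 -0.4 -0.6] open 23.5
j [ 35.3  33.1 -10.5  46.3  -0.  134.2]
```

View pics/i_s.png

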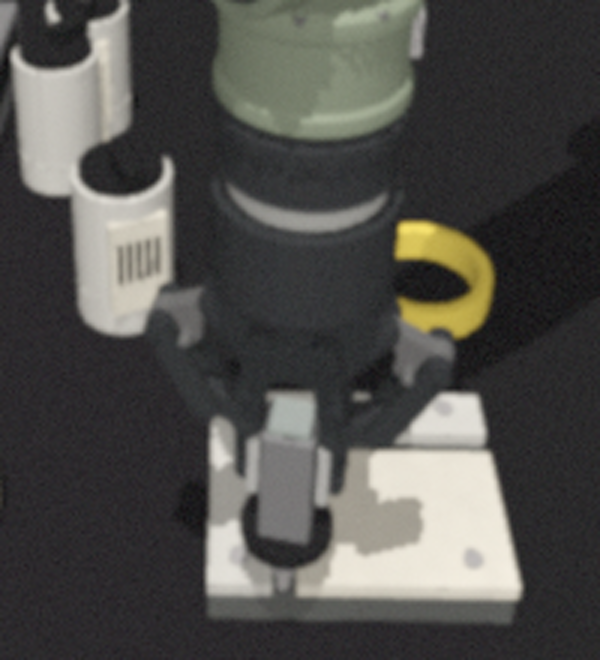

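View pics/i_w.png

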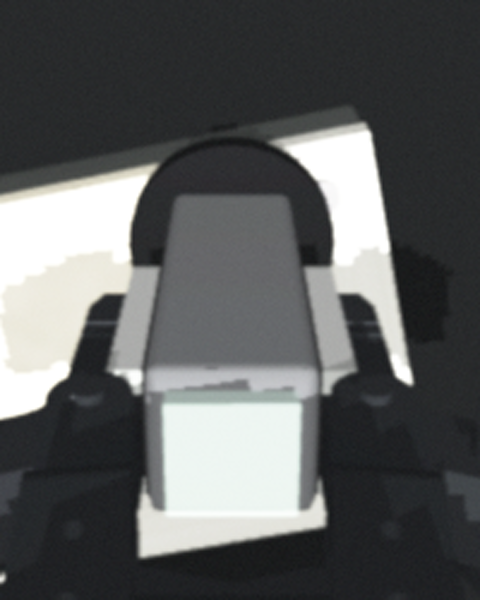

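```bash
python3 -m handwheel '[[[0,0,0.02,0,0,0,1],[0,0,0.035,0,0,0,1],[0,-0.03,0.03,0,0,0,1],[-0.003,-0.05,0,0,0,0,1],[-0.003,-0.05,0,0,0,0,1],[-0.003,-0.05,0,0,0,0,1],[-0.003,-0.05,0,0,0,0,1],[-0.003,-0.05,0,0,0,0,1],[-0.003,-0.04,0,0,0,0,1],[-0.003,-0.02,0,0,0,0,1]]]';python3 -m handwheel '[[[0,0,0,0,0,0,1],[0,0,0,0,0,0,1]]]'; python3 - <<'E'
from h import *
st()
f,c=grab("wrist"); save(f["color"],"j_w.png",(130,80,430,400),1.9)
E
```

```text
clock: 20.2
eef_pos: [439.7, 75.0, 197.5]
eef_rot: [1.325, 1.13, -1.324]
force: [0.1, 0.2, -1.0]
opening: 23.5
clock: 20.45
eef_pos: [440.1, 77.3, 197.4]
eef_rot: [1.323, 1.132, -1.322]
force: [0.2, 0.7, -0.9]
opening: 23.6
t 20.45 pos [440.1  77.3 197.4] x [ 0.  0. -1.] y [ 0.988 -0.155  0.   ] yaw -8.9 F [ 0.2  0.7 -0.9] open 23.6
j [  0.5  10.9 -30.9  48.2   0.   99.4]
```

View pics/j_w.png

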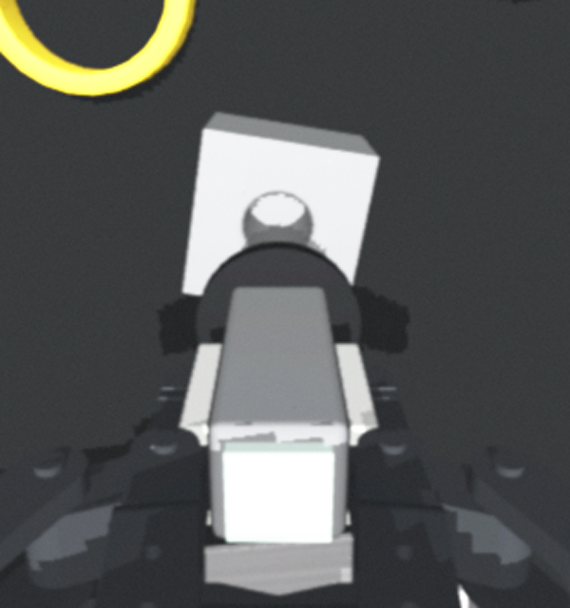

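```bash
python3 - <<'E'
from h import *
f,c=grab("wrist")
for v in (222,226,230): print(back(c,276.3,80+v/1.9,55).round(1))
I=[(205,128),(379,156)]; print([back(c,130+u/1.9,80+v/1.9,55).round(1) for u,v in I])
E
```

```text
[440.8  83.4  55. ]
[440.5  81.7  55. ]
[440.2  80.   55. ]
[array([418.3, 125.8,  55. ]), array([484.7, 104.3,  55. ])]
```

```bash
python3 -m handwheel '[[[0,0,-0.03,0,0,0,1],[0,0,-0.03,0,0,0,1],[0,0,-0.02,0,0,0,1],[0,0,-0.009,0,0,0,1],[0,0,-0.004,0,0,0,1],[0,0,0,0,0,0,1],[0,0,0,0,0,0,1]]]'
```

```text
clock: 21.42
eef_pos: [440.5, 77.0, 104.9]
eef_rot: [1.323, 1.131, -1.322]
force: [0.5, 0.1, -1.0]
opening: 23.1
```

Release and lift off.

```bash
python3 -m handwheel '[[[0,0,-0.0005,0,0,0,1],[0,0,0,0,0,0,0.3],[0,0,0,0,0,0,-0.2],[0,0,0,0,0,0,-1],[0,0,0,0,0,0,-1],[0,0,0.03,0,0,0,-1],[0,0,0.05,0,0,0,-1],[0,0,0.04,0,0,0,-1],[0,0,0.02,0,0,0,-1],[0,0,0,0,0,0,-1]]]'; python3 - <<'E'
from h import *
st()
f,c=grab("wrist"); save(f["color"],"k_w.png")
f,c=grab("side"); save(f["color"],"k_s.png",(180,180,400,350),3)
E
```

```text
clock: 22.68
eef_pos: [441.0, 77.0, 245.1]
eef_rot: [1.325, 1.129, -1.32]
force: [0.3, -0.2, -0.7]
opening: 85.4
t 22.68 pos [441.   77.  245.1] x [ 0.004  0.    -1.   ] y [ 0.988 -0.155  0.004] yaw -8.9 F [ 0.3 -0.2 -0.7] open 85.4
j [  0.4   8.2 -26.6  55.    0.   99.3]
```

View pics/k_w.png

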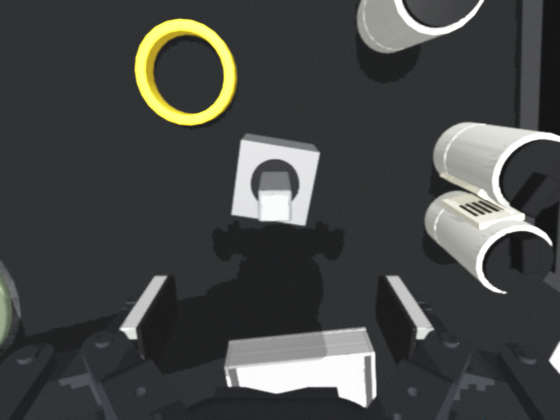

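View pics/k_s.png

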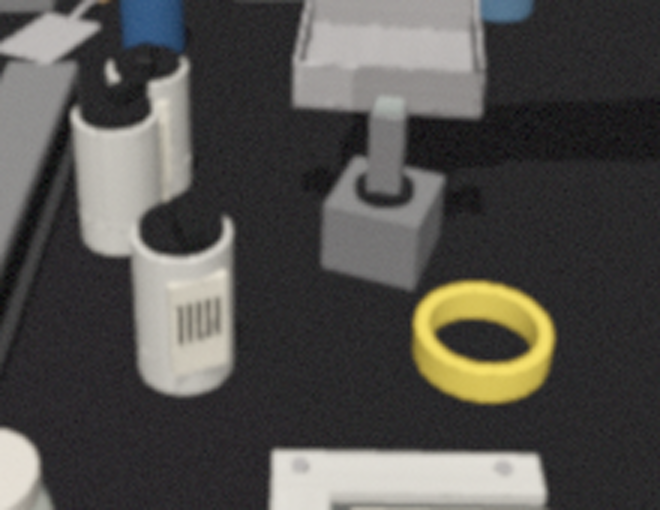

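```bash
python3 - <<'E'
import numpy as np
from scipy.optimize import least_squares
D=[((212.9,-506.5,255.5),(-74.9,18.73,-11.09,60.27)),((414.7,44.8,256.6),(-4,4.4,-29.1,56.3)),((440.1,76.8,103.9),(.4,18,-37.9,33.9)),((378.8,293.1,208),(28.9,13.6,-25.7,50.7)),((358.7,332.5,128.6),(34.2,19.9,-30.3,39.8)),((461,417.2,112.3),(35.3,33.1,-10.5,46.3)),((440.1,77.3,197.4),(.5,10.9,-30.9,48.2)),((441,77,245.1),(.4,8.2,-26.6,55.0))]
r=[];z=[];lat=[];q=[]
for p,j in D:
    a=np.radians(j[0]); r.append(p[0]*np.cos(a)+p[1]*np.sin(a)); lat.append(-p[0]*np.sin(a)+p[1]*np.cos(a)); z.append(p[2]); q.append(np.radians(j))
r=np.array(r);z=np.array(z);q=np.array(q);print(np.round(lat,1))
for full in (0,1):
    def f(p):
        L2,L3,g,h=p[:4]; b=p[4] if full else 0; a=p[5] if full else 0
        A=q[:,1]+b;B=q[:,1]-q[:,2]+g
        return np.r_[a+L2*np.sin(A)+L3*np.cos(B)-r, h+L2*np.cos(A)-L3*np.sin(B)-z]
    s=least_squares(f,[400,400,0.1,-100,0,0]); print(s.x.round(3),np.abs(s.fun).max().round(2))
E
```

```text
[73.6 73.6 73.7 73.5 73.4 74.1 73.5 73.9]
[ 5.11894e+02  4.04142e+02 -1.78000e-01 -9.35760e+01  0.00000e+00
  0.00000e+00] 1.02
[ 5.11828e+02  4.03594e+02 -1.78000e-01 -9.34170e+01  1.00000e-03
 -6.00000e-02] 0.99
```

```bash
python3 -m handwheel '[[[0.004,-0.03,0.01,0,0,9.7,-1],[0.004,-0.03,0.01,0,0,9.7,-1],[0.004,-0.03,0.01,0,0,9.6,-1],[0.004,-0.03,0.01,-9.4,-3.42,0,-1],[0.004,-0.033,0.01,-9.4,-3.42,0,-1],[0.004,-0.033,0,-9.4,-3.42,0,-1],[0.004,-0.033,0,-9.4,-3.42,0,-1],[0.004,-0.03,0,-9.4,-3.42,0,-1],[0.004,-0.03,0,-9.4,-3.42,0,-1],[0.004,-0.03,0,-9.4,-3.42,0,-1]]]'; python3 - <<'E'
from h import *
st()
f,c=grab("wrist"); save(f["color"],"l_w.png")
f,c=grab("top"); save(f["color"],"l_t.png")
E
```

```text
clock: 24.02
eef_pos: [482.1, -214.9, 289.0]
eef_rot: [0.272, 0.396, -1.19]
force: [1.8, 0.2, -0.8]
opening: 85.5
t 24.02 pos [ 482.1 -214.9  289. ] x [ 0.315 -0.842 -0.437] y [ 0.936  0.352 -0.002] yaw 20.6 F [ 1.8  0.2 -0.8] open 85.5
j [ -7.9   6.3 -55.7 -16.4 -52.3  38.8]
```

View pics/l_w.png

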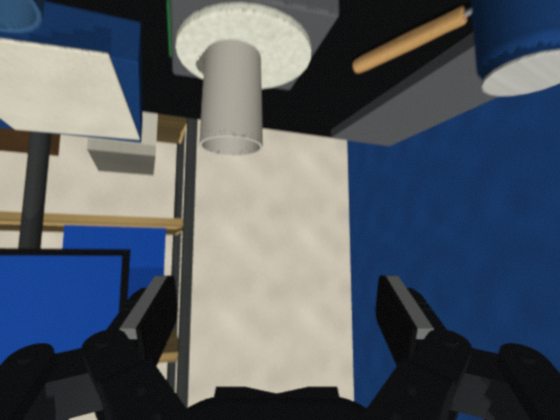

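View pics/l_t.png

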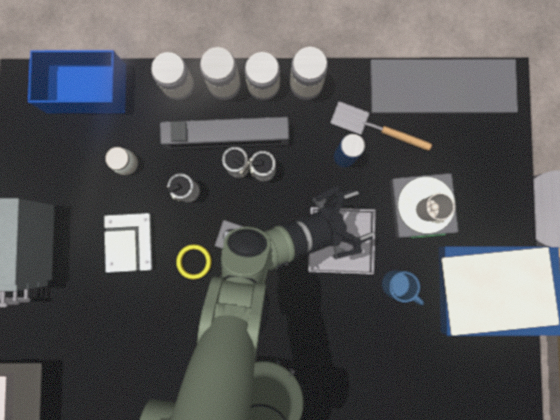

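```bash
python3 -m handwheel '[[[0,0,0,0,0,0,-1],[0,0,0,0,0,0,-1]]]'; python3 - <<'E'
from h import *
s=st()
f,c=grab("wrist"); save(f["color"],"m_w.png",(150,0,350,170),4)
f2,c2=grab("top"); save(f2["color"],"m_t.png",(380,165,470,245),8)
print(c)
E
```

```text
clock: 24.38
eef_pos: [483.8, -214.6, 291.1]
eef_rot: [0.275, 0.398, -1.19]
force: [0.5, -0.1, -0.6]
opening: 85.3
t 24.38 pos [ 483.8 -214.6  291.1] x [ 0.316 -0.841 -0.44 ] y [ 0.936  0.351 -0.   ] yaw 20.6 F [ 0.5 -0.1 -0.6] open 85.3
j [ -7.9   6.1 -55.2 -15.5 -52.2  39.1]
(array([[347.50522137,   0.        , 276.14495953],
       [  0.        , 347.50522137, 209.58092168],
       [  0.        ,   0.        ,   1.        ]]), array([[ 9.35983054e-01,  3.52044973e-01,  2.43865577e-04],
       [ 4.78790129e-02, -1.27982293e-01,  9.90620075e-01],
       [ 3.48774028e-01, -9.27191927e-01, -1.36644823e-01]]), array([-377.48305956, -300.21107223, -190.08273278]))
```

View pics/m_w.png

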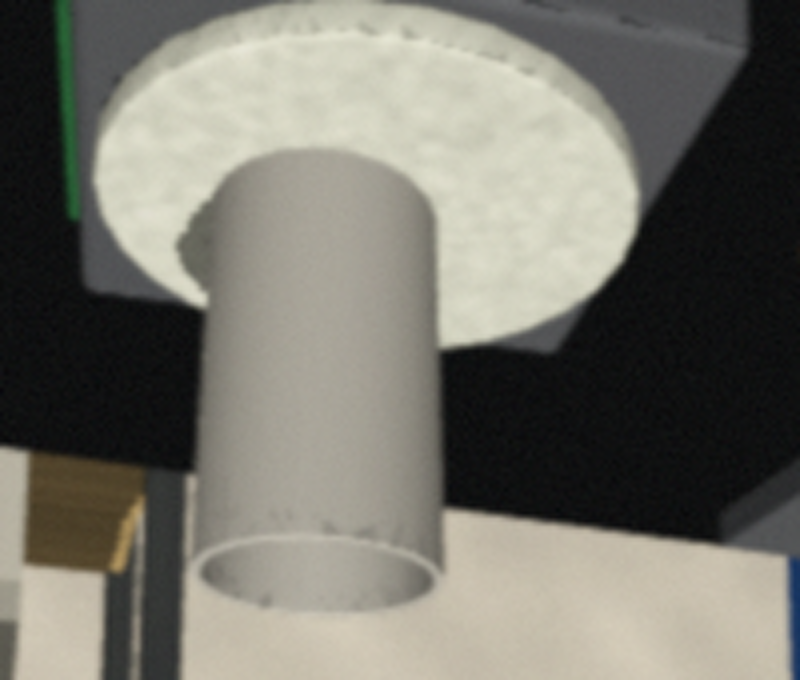

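View pics/m_t.png

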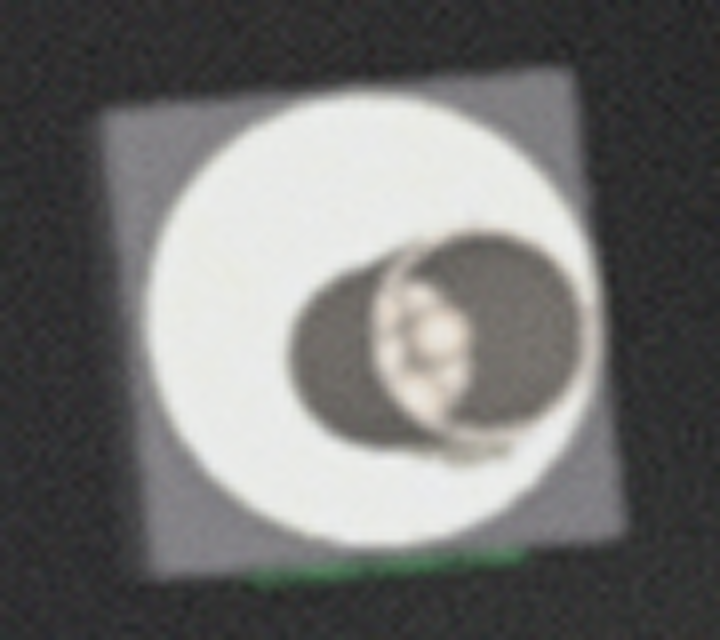

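```bash
python3 - <<'E'
from h import *
f,c=grab("wrist"); f2,c2=grab("top")
w=(150+318.5/4-.5,572.5/4-.5); t=(380+489.5/8-.5,165+337.5/8-.5)
print("top rim",back(c2,*t,151),"wrist rim",back(c,*w,151))
P1=c[0]@np.c_[c[1],c[2]]; P2=c2[0]@np.c_[c2[1],c2[2]]
X=cv2.triangulatePoints(P1,P2,np.array(w).reshape(2,1),np.array(t).reshape(2,1)); print("tri",(X[:3]/X[3]).ravel())
# plate
tp=(380+376/8-.5,165+320/8-.5); print("plate top",back(c2,*tp,46))
# foot: centre of foot circle in top: left 290 -> radius
for y0 in (-400,-410,-420,-430,-440): print(y0,(proj(c2,[[511,y0,50]])[0]-[380,165])*8+4, (proj(c,[[511,y0,46]])[0]-[150,0])*4)
E
```

```text
top rim [ 511.84368271 -437.44054929  151.        ] wrist rim [ 513.11612789 -433.09880392  151.        ]
tri [ 512.73503751 -437.80817401  149.51302772]
plate top [ 526.60194357 -436.35180841   46.        ]
-400 [270.92488775 366.01175649] [344.89997561 130.13243102]
-410 [301.18722567 365.9733984 ] [335.46111169 153.18388748]
-420 [331.45269904 365.93503633] [326.49406357 175.08308224]
-430 [361.72130835 365.8966703 ] [317.96431723 195.91430494]
-440 [391.99305409 365.85830028] [309.84064486 215.75381968]
```

```bash
python3 -m handwheel '[[[-0.0026,-0.03,-0.03,-4,-1.5,0,-1],[-0.0026,-0.03,-0.035,-3.5,-1.3,0,-1],[-0.0025,-0.03,-0.035,0,0,0,-1],[-0.0025,-0.028,-0.031,0,0,0,-1],[0,0,0,0,0,0,-1],[0,0,0,0,0,0,-1]]]'; python3 - <<'E'
from h import *
s=st()
f,c=grab("wrist"); save(f["color"],"n_w.png")
E
```

```text
clock: 25.32
eef_pos: [479.6, -314.5, 177.0]
eef_rot: [0.219, 0.313, -1.196]
force: [-0.3, -0.5, 0.1]
opening: 85.2
t 25.32 pos [ 479.6 -314.5  177. ] x [ 0.331 -0.876 -0.352] y [0.936 0.353 0.002] yaw 20.7 F [-0.3 -0.5  0.1] open 85.2
j [-21.1  32.4 -66.3 -69.3 -44.2  21.6]
```

View pics/n_w.png

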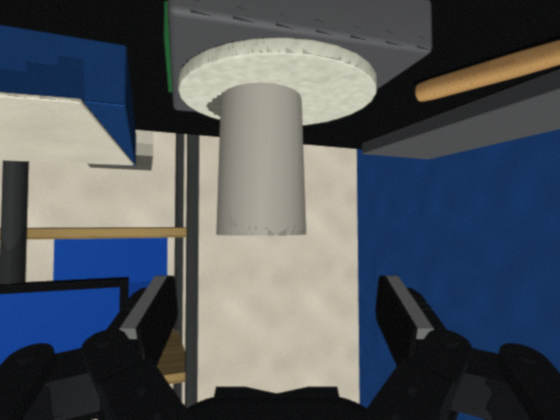

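```bash
python3 -m handwheel '[[[-0.0113,-0.0043,0,0,0,0,-1],[0.0084,-0.0224,-0.0102,0,0,0,-1],[0.0084,-0.0224,-0.0102,0,0,0,-1],[0.0084,-0.0224,-0.0102,0,0,0,-1],[0,0,0,0,0,0,-1],[0,0,0,0,0,0,-1]]]'; python3 - <<'E'
from h import *
s=st()
f,c=grab("wrist"); save(f["color"],"o_w.png")
X=Ro.from_rotvec(s["eef_rot"]).as_matrix()
G=np.array([512.5,-436,124]); T=G-6*X[:,0]; print("need",T-s["eef_pos"],"lat",(T-s["eef_pos"])@X)
E
```

```text
clock: 26.12
eef_pos: [493.6, -385.4, 147.7]
eef_rot: [0.219, 0.311, -1.195]
force: [-0.4, -0.2, -0.1]
opening: 85.4
t 26.12 pos [ 493.6 -385.4  147.7] x [ 0.332 -0.876 -0.351] y [0.935 0.354 0.003] yaw 20.7 F [-0.4 -0.2 -0.1] open 85.4
j [-29.4  39.2 -62.5 -75.7 -36.8  16.5]
need [ 16.87996179 -45.38029144 -21.5579175 ] lat [52.90210301 -0.33494219 -3.20984087]
```

View pics/o_w.png

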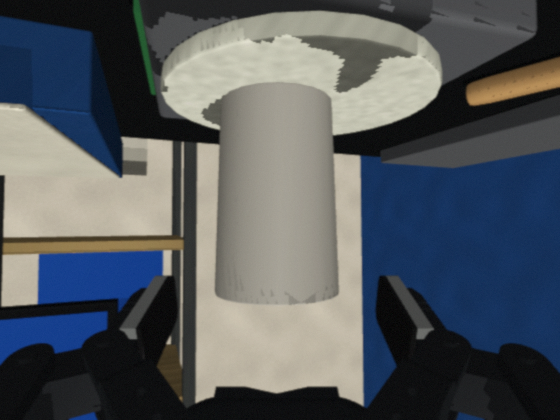

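```bash
python3 -m handwheel '[[[0.006,-0.016,-0.0075,0,0,0,-1],[0.006,-0.016,-0.0075,0,0,0,-1],[0.005,-0.0135,-0.0065,0,0,0,-1],[0,0,0,0,0,0,-1],[0,0,0,0,0,0,-0.5],[0,0,0,0,0,0,1],[0,0,0,0,0,0,1],[0,0,0,0,0,0,1]]]' 35; python3 - <<'E'
from h import *
s=st()
f,c=grab("wrist"); save(f["color"],"p_w.png")
E
```

```text
clock: 27.18
eef_pos: [510.1, -431.4, 124.3]
eef_rot: [0.219, 0.314, -1.196]
force: [0.1, -1.0, -1.6]
opening: 64.4
t 27.18 pos [ 510.1 -431.4  124.3] x [ 0.331 -0.875 -0.352] y [0.936 0.353 0.002] yaw 20.7 F [ 0.1 -1.  -1.6] open 64.4
j [-33.4  43.4 -57.7 -76.2 -33.3  14.4]
```

View pics/p_w.png

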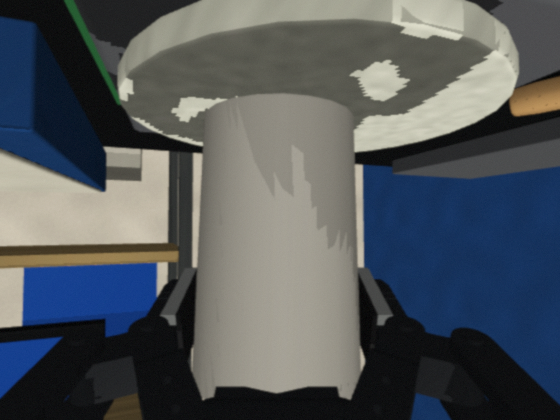

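```bash
python3 -m handwheel '[[[0,0,0.015,0,0,0,1],[0,0,0.03,0,0,0,1],[0,0,0.03,0,0,0,1],[-0.018,0.028,0,0,0,0,1],[-0.022,0.034,0,0,0,0,1],[-0.022,0.034,0,0,0,0,1],[-0.022,0.034,0,0,0,0,1],[-0.022,0.034,0,0,0,0,1],[-0.021,0.032,0,0,0,0,1],[0,0,0,0,0,0,1]]]'; python3 - <<'E'
from h import *
s=st()
E
```

```text
clock: 28.48
eef_pos: [406.1, -229.9, 206.5]
eef_rot: [0.224, 0.329, -1.212]
force: [0.4, 0.4, -2.6]
opening: 64.0
t 28.48 pos [ 406.1 -229.9  206.5] x [ 0.313 -0.877 -0.365] y [ 0.941  0.338 -0.005] yaw 19.8 F [ 0.4  0.4 -2.6] open 64.0
j [-10.8  20.9 -74.3 -57.4 -53.4  31.5]
```

```bash
python3 -m handwheel '[[[-0.012,0,-0.02,0,0,-4,1],[-0.012,0,-0.02,0,0,-4,1],[0,0,0,0,0,0,1],[0,0,0,0,0,0,1]]]'; python3 - <<'E'
from h import *
s=st()
f,c=grab("top"); save(f["color"],"q_t.png",(270,120,480,320),3)
E
```

```text
clock: 28.98
eef_pos: [381.5, -232.2, 166.3]
eef_rot: [0.252, 0.316, -1.354]
force: [1.4, 0.3, -2.6]
opening: 64.4
t 28.98 pos [ 381.5 -232.2  166.3] x [ 0.184 -0.913 -0.365] y [ 0.98   0.2   -0.005] yaw 11.5 F [ 1.4  0.3 -2.6] open 64.4
j [ -9.   27.2 -71.5 -50.4 -60.8  44.1]
```

View pics/q_t.png

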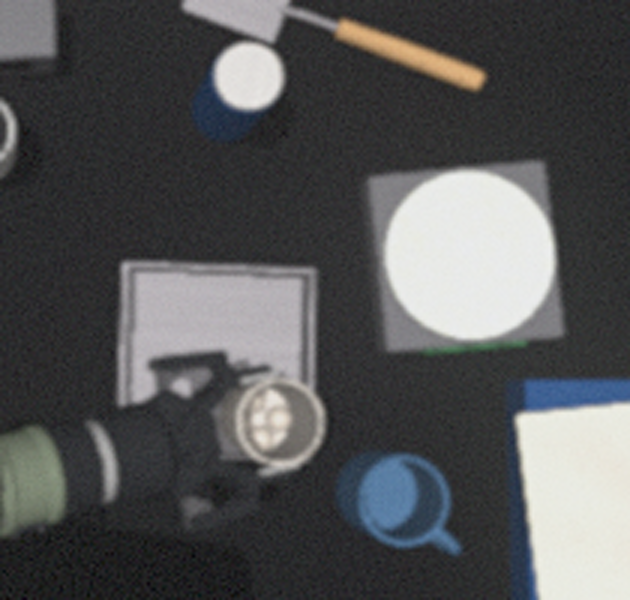

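```bash
python3 -m handwheel '[[[0,0,0,-1.84,9.13,3.65,1],[0,0,-0.01,-1.84,9.13,3.65,1],[0,0,-0.01,-1.84,9.13,3.65,1],[0,0,-0.01,-1.84,9.13,3.65,1],[0,0,-0.008,-1.84,9.13,3.65,1],[0,0,0,-1.84,9.13,3.65,1],[0,0,0,-1.84,9.13,3.65,1],[0,0,0,-1.84,9.13,3.65,1],[0,0,0,0,0,0,1]]]'; python3 - <<'E'
from h import *
s=st(); R=Ro.from_rotvec(s["eef_rot"]).as_matrix()
print("z",R[:,2].round(3))
f,c=grab("top"); save(f["color"],"r_t.png",(270,120,480,320),3)
f,c=grab("side"); save(f["color"],"r_s.png",(200,80,400,280),3)
E
```

```text
clock: 30.15
eef_pos: [381.6, -232.1, 128.6]
eef_rot: [-0.906, 1.155, -0.869]
force: [-0.6, 0.4, -2.5]
opening: 63.9
t 30.15 pos [ 381.6 -232.1  128.6] x [ 0.185 -0.913 -0.364] y [ 0.097  0.386 -0.918] yaw 75.9 F [-0.6  0.4 -2.5] open 63.9
j [ -9.   36.2 -72.2 -60.2 -60.8 -35.8]
z [0.978 0.134 0.16 ]
```

View pics/r_t.png

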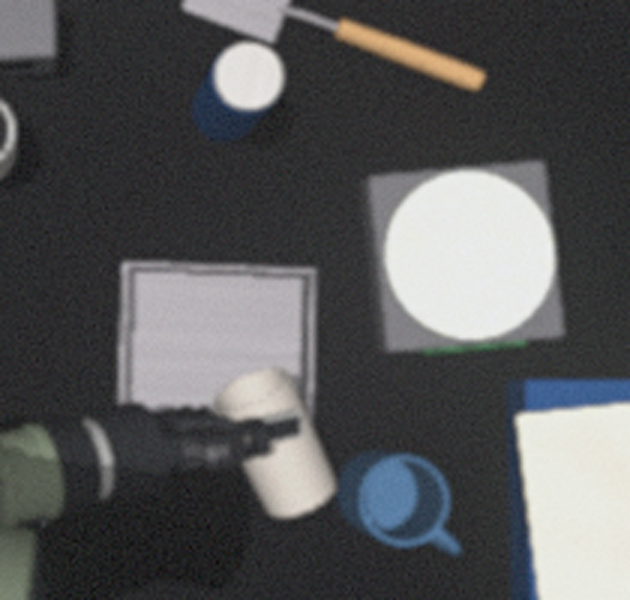

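View pics/r_s.png

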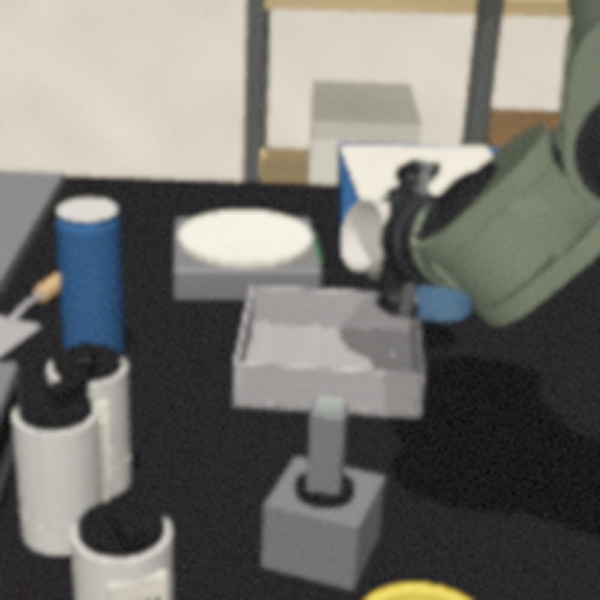

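```bash
python3 -m handwheel '[[[0,0,0,-0.92,4.56,1.82,1],[0,0,0,-0.92,4.56,1.82,1],[0,0,0,-0.92,4.56,1.82,1],[0,0,0,-0.92,4.56,1.82,1],[0,0,0,-0.92,4.56,1.82,1],[0,0,0,-0.92,4.56,1.82,1],[0,0,0,0,0,0,1],[0,0,0,0,0,0,1],[0,0,0,0,0,0,1]]]'; python3 - <<'E'
from h import *
s=st(); R=Ro.from_rotvec(s["eef_rot"]).as_matrix()
f,c=grab("top"); save(f["color"],"s_t.png",(270,120,480,320),3)
E
```

```text
clock: 31.38
eef_pos: [381.3, -231.9, 128.1]
eef_rot: [-1.329, 1.414, -0.568]
force: [-1.3, 0.6, -2.5]
opening: 64.4
t 31.38 pos [ 381.3 -231.9  128.1] x [ 0.184 -0.913 -0.364] y [-0.407  0.267 -0.874] yaw 146.8 F [-1.3  0.6 -2.5] open 64.4
j [ -9.   36.2 -72.2 -60.1 -60.8 -65.8]
```

View pics/s_t.png

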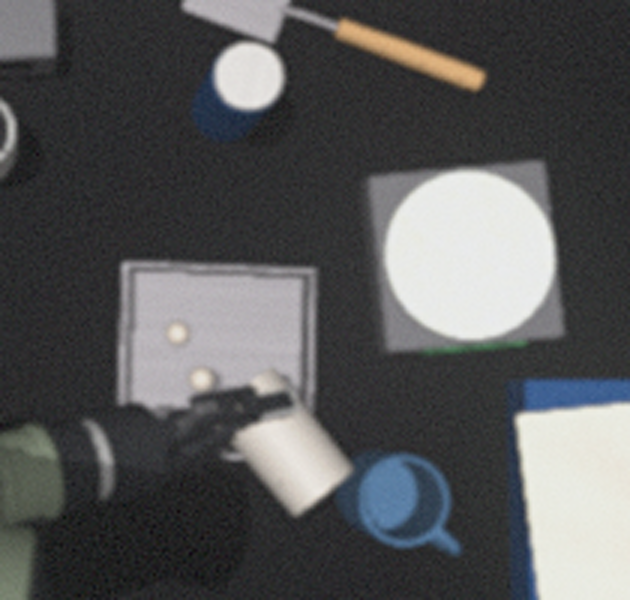

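```bash
python3 -m handwheel '[[[0,0,0,-0.92,4.56,1.82,1],[0,0,0,-0.92,4.56,1.82,1],[0,0,0,-0.92,4.56,1.82,1],[0,0,0,-0.92,4.56,1.82,1],[0,0,0,-0.92,4.56,1.82,1],[0,0,0,-0.92,4.56,1.82,1],[0,0,0,-0.92,4.56,1.82,1],[0,0,0,0,0,0,1],[0,0,0,0,0,0,1],[0,0,0,0,0,0,1]]]'; python3 - <<'E'
from h import *
s=st(); R=Ro.from_rotvec(s["eef_rot"]).as_matrix()
f,c=grab("top"); save(f["color"],"u_t.png",(270,120,480,320),3)
f,c=grab("side"); save(f["color"],"u_s.png",(200,80,400,280),3)
E
```

```text
clock: 32.67
eef_pos: [381.3, -231.8, 128.0]
eef_rot: [-1.798, 1.658, -0.127]
force: [-0.4, 0.7, -1.7]
opening: 64.7
t 32.67 pos [ 381.3 -231.8  128. ] x [ 0.184 -0.913 -0.364] y [-0.847  0.041 -0.531] yaw 177.2 F [-0.4  0.7 -1.7] open 64.7
j [  -9.    36.3  -72.2  -60.1  -60.8 -100.8]
```

View pics/u_t.png

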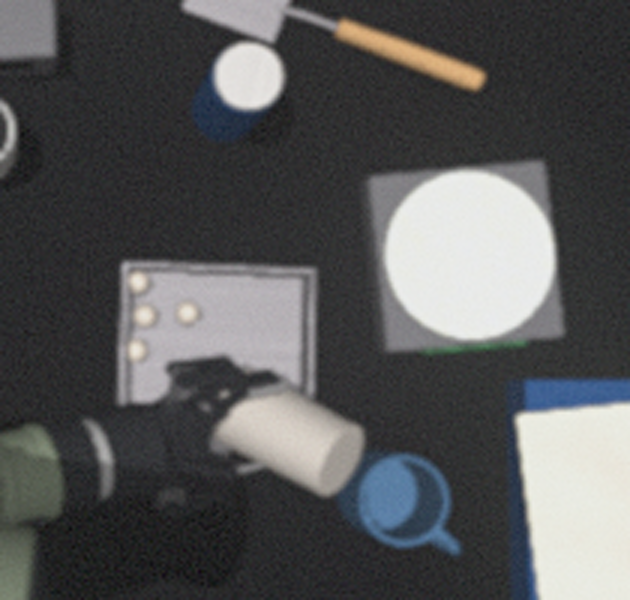

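View pics/u_s.png

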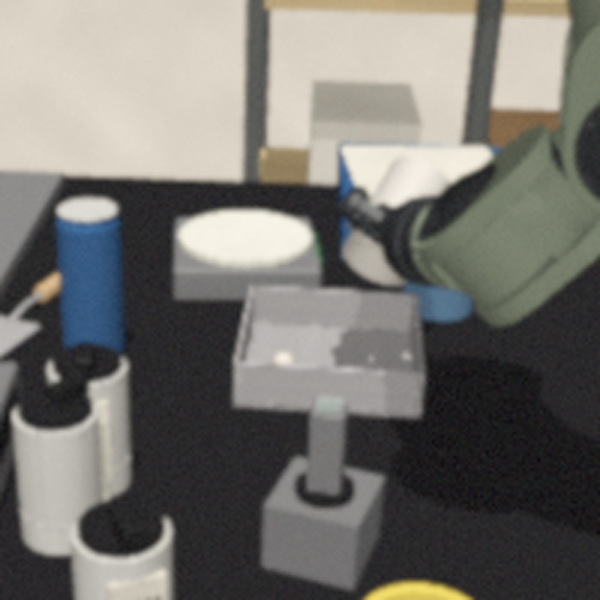

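```bash
python3 -m handwheel '[[[0,0,0.01,1.84,-9.13,-3.65,1],[0,0,0.01,1.84,-9.13,-3.65,1],[0,0,0.01,1.84,-9.13,-3.65,1],[0,0,0.01,1.84,-9.13,-3.65,1],[0,0,0.01,1.84,-9.13,-3.65,1],[0,0,0.01,1.84,-9.13,-3.65,1],[0,0,0.01,1.84,-9.13,-3.65,1],[0,0,0,1.84,-9.13,-3.65,1],[0,0,0,1.84,-9.13,-3.65,1],[0,0,0,1.84,-9.13,-3.65,1]]]';python3 -m handwheel '[[[0,0,0,1.84,-9.13,-3.65,1],[0,0,0,1.84,-9.13,-3.65,1],[0,0,0,1.84,-9.13,-3.65,1],[0,0,0,1.84,-9.13,-3.65,1],[0,0,0,0.92,-4.56,-1.82,1],[0,0,0,0,0,0,1]]]'; python3 - <<'E'
from h import *
s=st()
E
```

```text
clock: 34.02
eef_pos: [381.0, -231.8, 198.0]
eef_rot: [-0.398, 0.811, -1.138]
force: [0.6, 0.5, -2.1]
opening: 64.3
clock: 34.78
eef_pos: [381.0, -231.8, 197.9]
eef_rot: [0.251, 0.317, -1.354]
force: [-0.2, -0.3, -2.2]
opening: 64.5
t 34.77 pos [ 381.  -231.8  197.9] x [ 0.183 -0.913 -0.365] y [ 0.98   0.199 -0.006] yaw 11.5 F [-0.2 -0.3 -2.2] open 64.5
j [ -9.   19.9 -70.2 -41.6 -60.8  44.2]
```

```bash
python3 -m handwheel '[[[0.02,-0.03,0,0,0,0,1],[0.025,-0.034,0,0,0,0,1],[0.025,-0.034,0,0,0,0,1],[0.025,-0.034,0,0,0,0,1],[0.025,-0.034,0,0,0,0,1],[0.0245,-0.0327,0,0,0,0,1],[0,0,0,0,0,0,1],[0,0,0,0,0,0,1]]]'; python3 - <<'E'
from h import *
s=st()
f,c=grab("top"); save(f["color"],"v_t.png",(270,120,480,320),3)
f,c=grab("wrist"); save(f["color"],"v_w.png")
E
```

```text
clock: 35.78
eef_pos: [524.6, -430.0, 197.0]
eef_rot: [0.251, 0.319, -1.355]
force: [-0.2, -0.8, -1.9]
opening: 64.1
t 35.77 pos [ 524.6 -430.   197. ] x [ 0.182 -0.912 -0.367] y [ 0.98   0.199 -0.007] yaw 11.5 F [-0.2 -0.8 -1.9] open 64.1
j [-28.7  31.2 -49.5 -49.3 -45.4  23.1]
```

View pics/v_t.png

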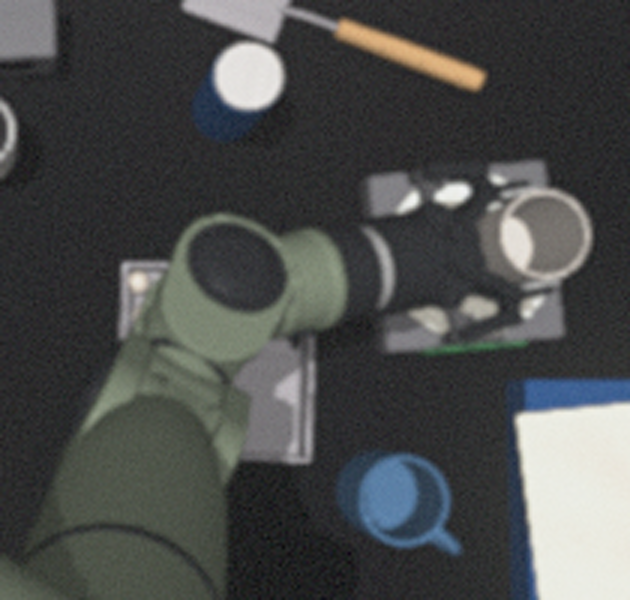

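View pics/v_w.png

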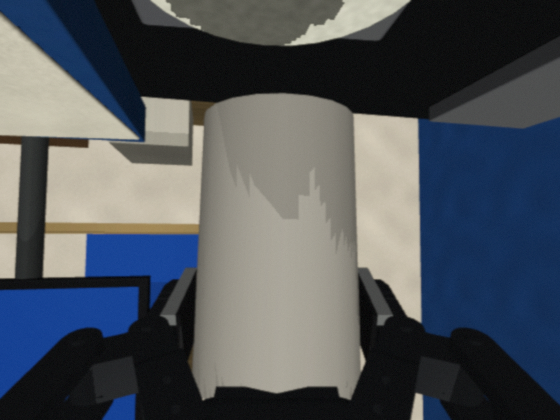

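```bash
python3 -m handwheel '[[[0,0,-0.02,-0.78,-0.64,-0.18,1],[0,0,-0.025,0,0,0,1],[0,0,-0.015,0,0,0,1],[0,0,-0.007,0,0,0,1],[0,0,-0.004,0,0,0,1],[0,0,0,0,0,0,1],[0,0,0,0,0,0,1]]]'; python3 - <<'E'
from h import *
s=st()
E
```

```text
clock: 36.75
eef_pos: [526.0, -430.6, 127.8]
eef_rot: [0.249, 0.296, -1.357]
force: [-0.1, 0.3, -1.1]
opening: 64.3
t 36.75 pos [ 526.  -430.6  127.8] x [ 0.185 -0.918 -0.35 ] y [0.981 0.196 0.005] yaw 11.3 F [-0.1  0.3 -1.1] open 64.3
j [-28.6  42.  -50.3 -62.1 -45.9  22.9]
```

```bash
python3 -m handwheel '[[[0,0,-0.0015,0,0,0,1],[0,0,-0.001,0,0,0,1],[0,0,0,0,0,0,1]]]'; python3 -m handwheel '[[[0,0,-0.001,0,0,0,1],[0,0,0,0,0,0,1]]]'
```

```text
clock: 37.12
eef_pos: [525.7, -430.6, 124.4]
eef_rot: [0.249, 0.297, -1.357]
force: [0.0, 0.4, -1.7]
opening: 64.2
clock: 37.38
eef_pos: [525.8, -430.8, 124.3]
eef_rot: [0.249, 0.296, -1.358]
force: [-1.7, 1.4, 2.7]
opening: 64.9
```

```bash
python3 -m handwheel '[[[0,0,0.0005,0,0,0,0],[0,0,0,0,0,0,-0.8],[0,0,0,0,0,0,-1],[0,0,0,0,0,0,-1],[-0.0028,0.0138,0.0053,0,0,0,-1],[-0.0046,0.023,0.0088,0,0,0,-1],[-0.0074,0.0367,0.014,0,0,0,-1],[-0.0074,0.0367,0.014,0,0,0,-1],[0,0.03,0.03,0,0,0,-1],[0,0.03,0.03,0,0,0,-1]]]'; python3 - <<'E'
from h import *
s=st()
f,c=grab("top"); save(f["color"],"w_t.png")
f,c=grab("side"); save(f["color"],"w_s.png",(200,80,400,280),3)
E
```

```text
clock: 38.62
eef_pos: [502.7, -258.5, 226.7]
eef_rot: [0.248, 0.298, -1.356]
force: [0.6, -0.1, 0.2]
opening: 85.4
t 38.62 pos [ 502.7 -258.5  226.7] x [ 0.186 -0.918 -0.351] y [0.98  0.197 0.003] yaw 11.4 F [ 0.6 -0.1  0.2] open 85.4
j [ -9.7  22.5 -53.1 -29.6 -60.8  42.4]
```

View pics/w_t.png

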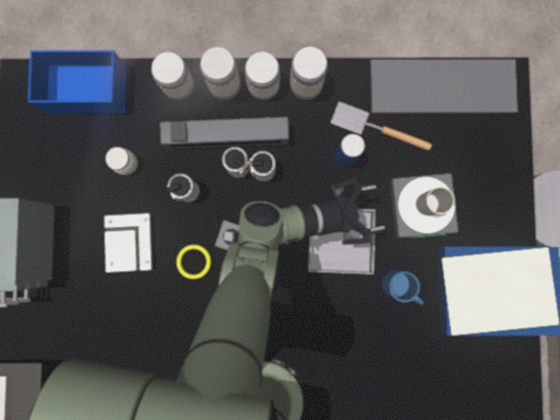

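View pics/w_s.png

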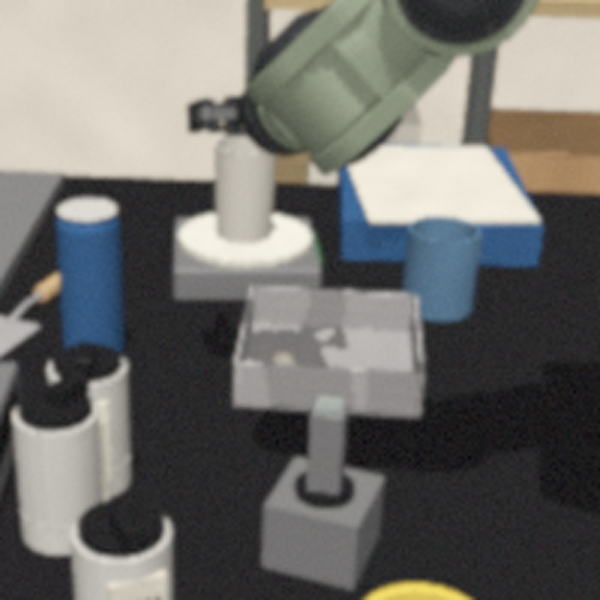

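```bash
python3 -m handwheel '[[[0.006,0.03,0.02,9.8,1.97,0,-1],[0.006,0.03,0.02,9.8,1.97,0,-1],[0.008,0.034,0.02,9.8,1.97,0,-1],[0.008,0.034,0.02,9.8,1.97,0,-1],[0.008,0.034,0.01,9.8,1.97,0,-1],[0.008,0.034,0,9.8,1.97,0,-1],[0.008,0.034,0,9.3,1.9,0,-1],[0.008,0.034,0,0,0,0,-1],[0.008,0.034,0,0,0,0,-1],[0,0,0,0,0,0,-1]]]'; python3 - <<'E'
from h import *
s=st()
f,c=grab("wrist"); save(f["color"],"x_w.png")
E
```

```text
clock: 39.98
eef_pos: [576.4, 2.2, 285.4]
eef_rot: [0.939, 1.133, -1.12]
force: [0.7, -0.0, -0.9]
opening: 85.2
t 39.98 pos [576.4   2.2 285.4] x [ 0.054 -0.185 -0.981] y [0.979 0.203 0.015] yaw 11.7 F [ 0.7 -0.  -0.9] open 85.2
j [ -2.   18.6  -7.6  60.3 -10.6  76. ]
```

View pics/x_w.png

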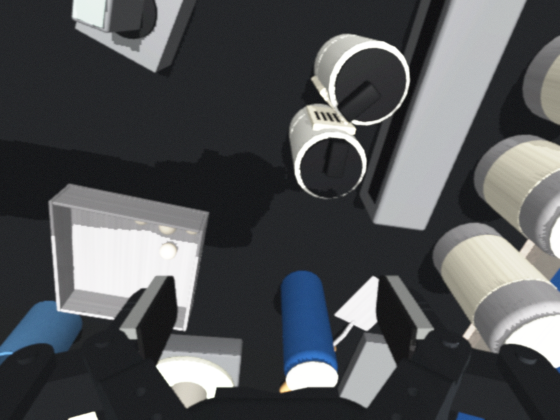

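```bash
python3 -m handwheel '[[[0,0.03,0.02,5.3,1.55,0,-1],[0,0.03,0.02,5.3,1.55,0,-1],[0,0,0,0,0,0,-1],[0,0,0,0,0,0,-1]]]'; python3 - <<'E'
from h import *
s=st()
f,c=grab("wrist"); save(f["color"],"y_w.png")
f,c=grab("top"); save(f["color"],"y_t.png",(90,100,300,290),3.8)
E
```

```text
clock: 40.52
eef_pos: [575.6, 59.5, 325.9]
eef_rot: [1.058, 1.295, -1.063]
force: [0.1, -0.2, -0.1]
opening: 85.4
t 40.52 pos [575.6  59.5 325.9] x [-0.001 -0.004 -1.   ] y [ 0.98   0.198 -0.001] yaw 11.4 F [ 0.1 -0.2 -0.1] open 85.4
j [-1.3 19.9  0.9 71.  -0.2 77.3]
```

View pics/y_w.png

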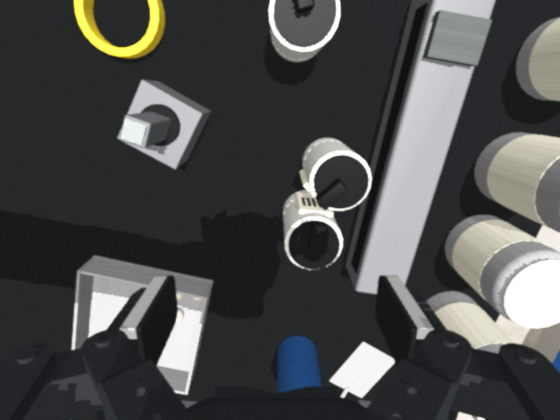

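View pics/y_t.png

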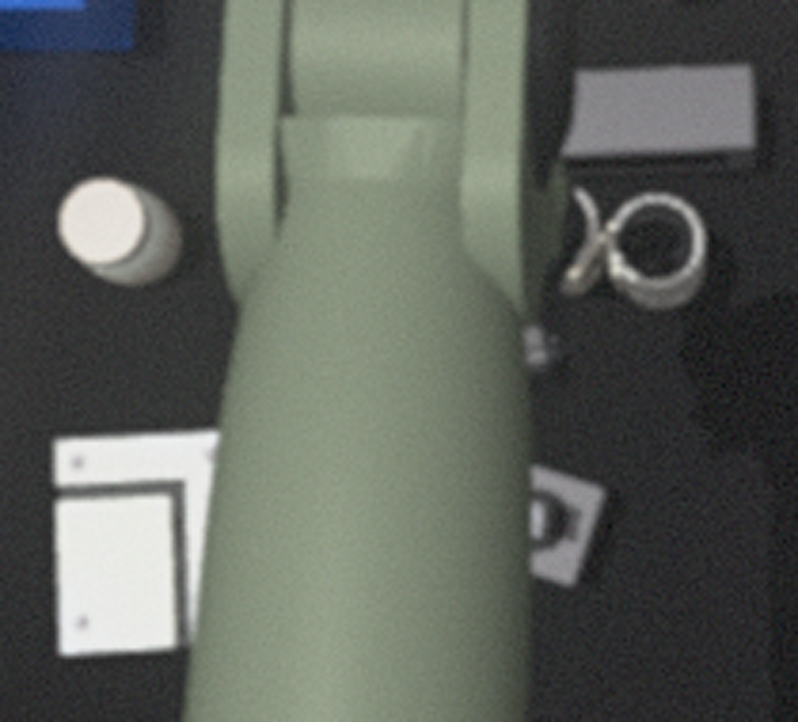

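```bash
python3 - <<'E'
from h import *
f,c=grab("wrist"); save(f["color"],"z_w.png",(260,120,400,290),4.5)
save(f["color"],"z_w2.png",(240,0,360,80),5)
E
```

```text
(no output)
```

View pics/z_w.png

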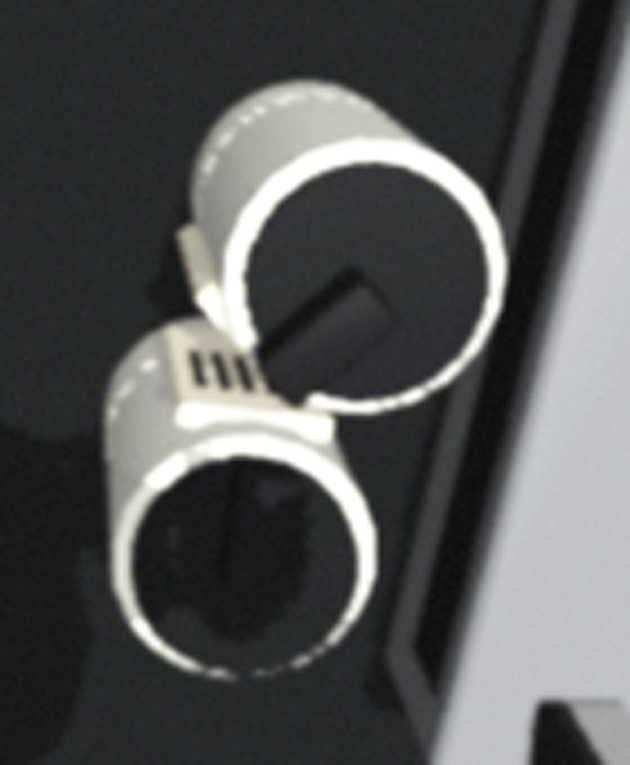

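View pics/z_w2.png

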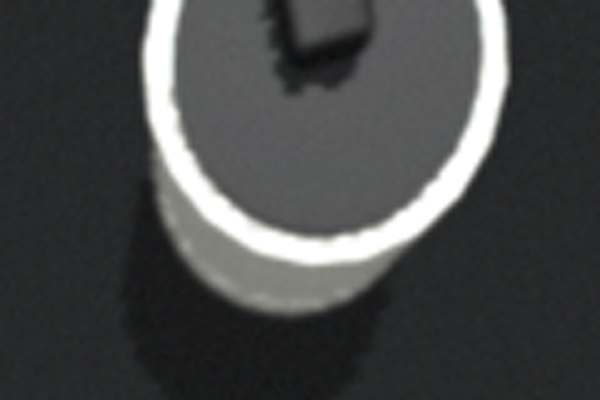

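```bash
python3 - <<'E'
from h import *
f,c=grab("wrist")
P=lambda u,v,z: back(c,260+(u+.5)/4.5-.5,120+(v+.5)/4.5-.5,z)[:2]
B=P(364,275,105);C=P(243,556,105);print("B",B.round(1),"C",C.round(1),np.hypot(*(B-C)))
d=P(288,375,126)-P(376,292,126);print("B spout",d,np.degrees(np.arctan2(d[1],d[0])),"len",np.hypot(*d), "inner",P(376,292,126),"outer",P(288,375,126))
for z in (70,75,80):
    a,b=P(178,412,z),P(333,430,z); e=b-a; print(z,a.round(1),b.round(1),np.hypot(*e).round(1),"normal ang",np.degrees(np.arctan2(e[1],e[0]))+90, "mid dir",np.degrees(np.arctan2(*(((a+b)/2-C)[::-1]))), np.hypot(*((a+b)/2-C)))
d=P(237,465,126)-P(237,572,126);print("C spout",np.degrees(np.arctan2(d[1],d[0])),np.hypot(*d))
# scanner face edge: bottom edge line
E
```

```text
B [638.2  72.3] C [6.276e+02 6.000e-01] 72.41116828337081
B spout [-13.66677216 -21.3704609 ] -122.59960465212602 len 25.36685357545217 inner [636.67399884  73.4398396 ] outer [623.00722669  52.0693787 ]
70 [609.4  21.5] [648.9  24.7] 39.7 normal ang 94.55750207378588 mid dir 86.08504948473417 22.51799834054259
75 [608.7  23.1] [647.7  26.2] 39.2 normal ang 94.5575020737859 mid dir 88.56127513296104 24.03506390035278
80 [608.   24.7] [646.5  27.8] 38.6 normal ang 94.55750207378588 mid dir 90.73994326864562 25.591655178141867
C spout 103.37022384666976 25.419750805520508
```

```bash
python3 -m handwheel '[[[0.02,0.004,-0.02,0,0,-9.7,-1],[0.022,0.005,-0.03,0,0,-9.7,-1],[0.0206,0.0038,-0.04,0,0,0,-1],[0,0,-0.03,0,0,0,-1],[0,0,0,0,0,0,-1],[0,0,0,0,0,0,-1]]]'; python3 - <<'E'
from h import *
s=st()
f,c=grab("wrist"); save(f["color"],"A_w.png")
print(proj(c,[[638.2,72.3,105],[638.2,72.3,0],[627.6,.6,105]]))
E
```

```text
clock: 41.48
eef_pos: [638.8, 73.4, 208.3]
eef_rot: [1.309, 1.139, -1.311]
force: [-0.1, 1.0, 0.1]
opening: 85.1
t 41.48 pos [638.8  73.4 208.3] x [ 0.001 -0.002 -1.   ] y [ 0.99  -0.138  0.001] yaw -7.9 F [-0.1  1.   0.1] open 85.1
j [ 0.  30.4 -0.  59.6 -0.1 98. ]
[[275.85063438 222.45303506]
 [275.85670481 184.51494657]
 [274.97001875 313.50020201]]
```

View pics/A_w.png

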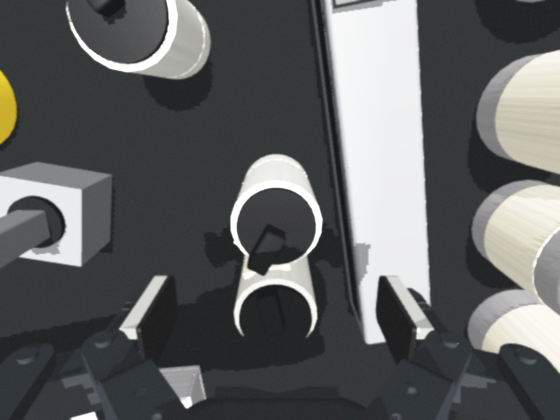

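```bash
python3 -m handwheel '[[[0,-0.001,-0.04,0,0,0,-1],[0,0,-0.04,0,0,0,-1],[0,0,-0.02,0,0,0,-1],[0,0,-0.007,0,0,0,-1],[0,0,0,0,0,0,-1],[0,0,0,0,0,0,0],[0,0,0,0,0,0,1],[0,0,0,0,0,0,1],[0,0,0,0,0,0,1]]]' 60; python3 - <<'E'
from h import *
s=st()
f,c=grab("wrist"); save(f["color"],"B_w.png")
E
```

```text
clock: 42.65
eef_pos: [639.3, 72.7, 102.2]
eef_rot: [1.31, 1.138, -1.31]
force: [-1.8, -0.2, 5.0]
opening: 60.7
t 42.65 pos [639.3  72.7 102.2] x [ 0.002 -0.002 -1.   ] y [ 0.99  -0.138  0.002] yaw -7.9 F [-1.8 -0.2  5. ] open 60.7
j [-0.  35.7 -7.4 46.8 -0.1 97.9]
```

View pics/B_w.png

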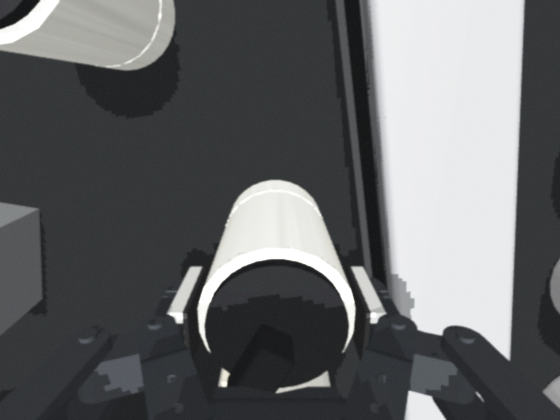

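```bash
python3 -m handwheel '[[[0,0,0.012,0,0,0,1],[0,0.005,0.018,0,0,0,1],[-0.002,0.005,0,0,0,10.4,1],[-0.002,0.005,0,0,0,10.4,1],[-0.002,0.005,0,0,0,10.4,1],[-0.002,0.005,0,0,0,10.4,1],[-0.002,0.005,0,0,0,10.4,1],[-0.002,0.005,0,0,0,10.4,1],[-0.001,0,0,0,0,10.4,1],[0,0,0,0,0,10.4,1]]]' 60; python3 -m handwheel '[[[0,0,0,0,0,10.4,1],[0,0,0,0,0,10.4,1],[0,0,0,0,0,10.4,1],[0,0,0,0,0,10.4,1],[0,0,0,0,0,0,1],[0,0,0,0,0,0,1]]]'; python3 - <<'E'
from h import *
s=st()
f,c=grab("wrist"); save(f["color"],"C_w.png")
f,c=grab("side"); save(f["color"],"C_s.png",(120,150,380,350),3)
E
```

```text
clock: 43.95
eef_pos: [625.1, 107.7, 130.4]
eef_rot: [0.196, 1.561, -0.197]
force: [0.0, -0.2, -4.0]
opening: 60.3
clock: 44.7
eef_pos: [625.4, 107.6, 130.3]
eef_rot: [-0.366, 1.538, 0.366]
force: [0.2, 0.8, -4.2]
opening: 60.2
t 44.7 pos [625.4 107.6 130.3] x [ 0.002  0.    -1.   ] y [-0.45   0.893 -0.   ] yaw 116.7 F [ 0.2  0.8 -4.2] open 60.2
j [  3.1  33.2  -7.3  49.3   0.  -23.7]
```

View pics/C_w.png

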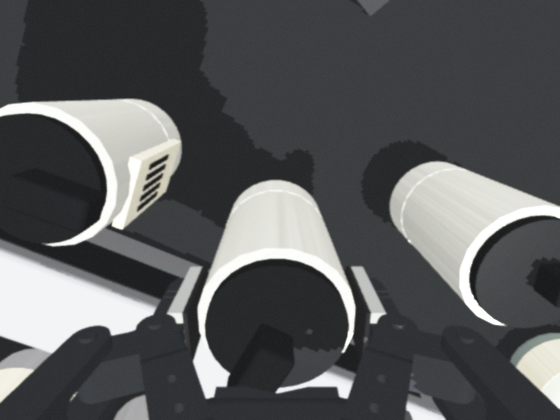

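View pics/C_s.png

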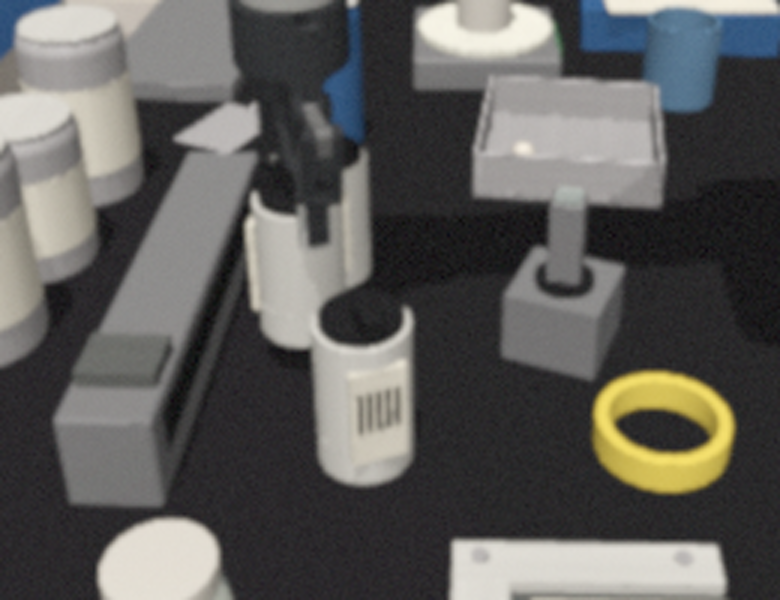

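```bash
python3 -m handwheel '[[[0.0015,0,-0.015,0,0,0,1],[0,0,-0.008,0,0,0,1],[0,0,-0.004,0,0,0,1],[0,0,-0.001,0,0,0,1],[0,0,0,0,0,0,1]]]'; python3 - <<'E'
from h import *
s=st()
E
```

```text
clock: 45.42
eef_pos: [626.9, 107.7, 102.3]
eef_rot: [-0.368, 1.537, 0.368]
force: [-1.2, 0.8, -1.8]
opening: 60.1
t 45.42 pos [626.9 107.7 102.3] x [ 0.002  0.001 -1.   ] y [-0.452  0.892 -0.   ] yaw 116.9 F [-1.2  0.8 -1.8] open 60.1
j [  3.1  35.   -8.7  46.2   0.  -23.8]
```

```bash
python3 -m handwheel '[[[0,0,-0.0005,0,0,0,0.5],[0,0,0,0,0,0,-0.5],[0,0,0,0,0,0,-1],[0,0,0,0,0,0,-1],[0,0,0.03,0,0,0,-1],[0,0,0.05,0,0,0,-1],[0,0,0.05,0,0,0,-1],[0,0,0.04,0,0,0,-1],[0,0,0,0,0,0,-1]]]'; python3 - <<'E'
from h import *
s=st()
f,c=grab("wrist"); save(f["color"],"D_w.png")
print(proj(c,[[627,107.7,105]]))
E
```

```text
clock: 46.55
eef_pos: [629.2, 107.6, 276.1]
eef_rot: [-0.369, 1.529, 0.366]
force: [0.7, 0.4, 0.6]
opening: 85.3
t 46.55 pos [629.2 107.6 276.1] x [ 0.01   0.001 -1.   ] y [-0.452  0.892 -0.004] yaw 116.9 F [0.7 0.4 0.6] open 85.3
j [  3.1  27.3   4.9  67.    0.  -23.8]
[[276.78561028 188.78822247]]
```

View pics/D_w.png

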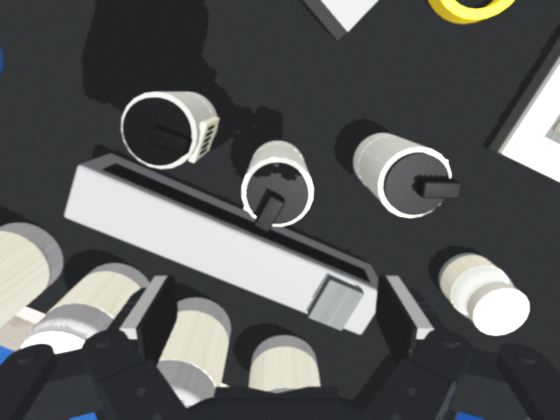

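```bash
python3 - <<'E'
from h import *
f,c=grab("wrist"); save(f["color"],"E_w.png",(60,80,260,260),4)
save(f["color"],"E_w2.png",(230,110,470,310),3.3)
E
```

```text
(no output)
```

View pics/E_w.png

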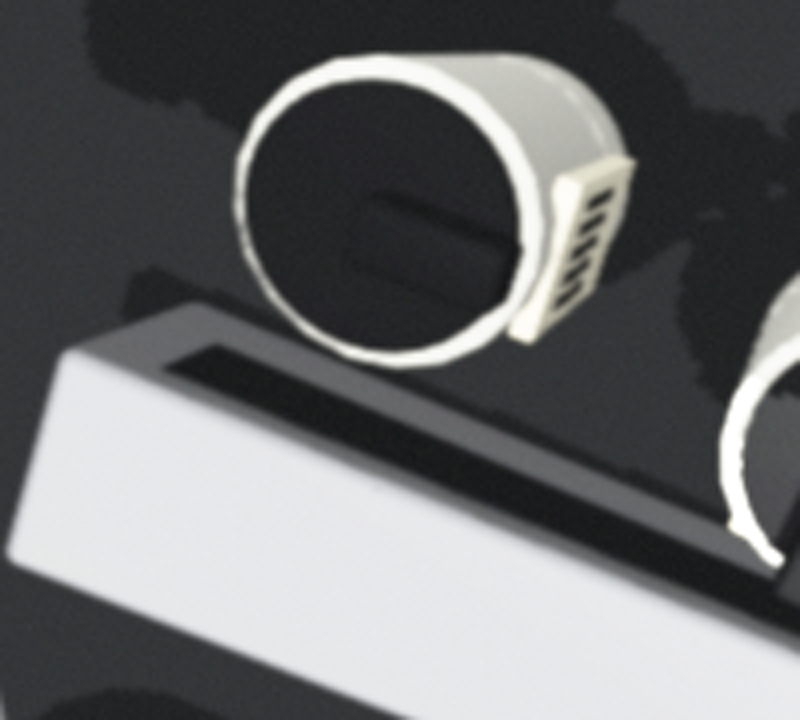

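View pics/E_w2.png

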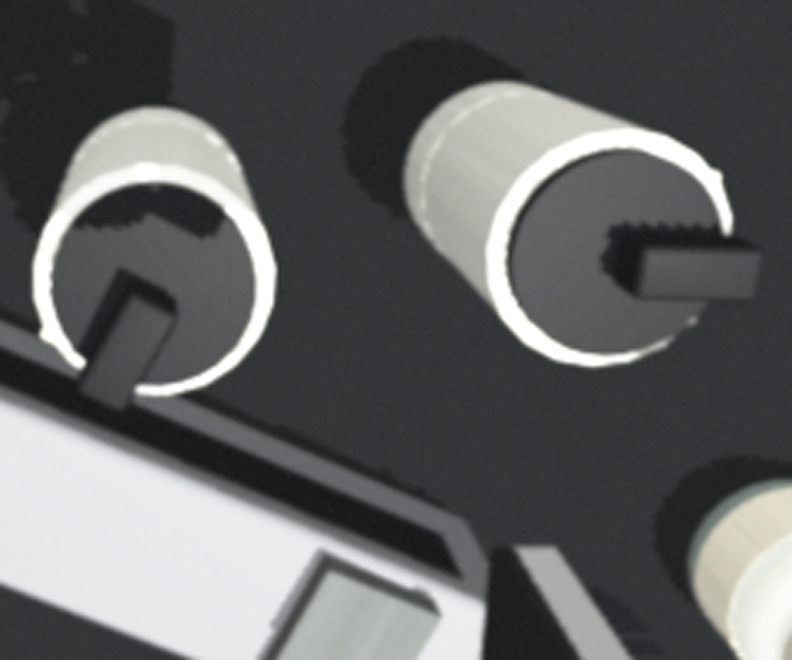

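```bash
python3 - <<'E'
from h import *
f,c=grab("wrist")
P1=lambda u,v,z: back(c,60+(u+.5)/4-.5,80+(v+.5)/4-.5,z)[:2]
P2=lambda u,v,z: back(c,230+(u+.5)/3.3-.5,110+(v+.5)/3.3-.5,z)[:2]
ang=lambda a,b: np.degrees(np.arctan2(b[1]-a[1],b[0]-a[0])).round(1)
print("B",P2(155,280,105).round(1),ang(P2(156,297,126),P2(103,402,126)))
print("A",P2(610,247,105).round(1),ang(P2(641,273,126),P2(756,275,126)))
print("C",P1(385,212,105).round(1),ang(P1(385,195,126),P1(520,240,126)),ang(P1(360,260,126),P1(480,308,126)))
a,b=P1(70,352,70),P1(800,655,70); print("face top edge",a.round(1),b.round(1),ang(a,b))
E
```

```text
B [627.2 109.2] 1.2
A [566.6 209. ] 115.9
C [625.1  -1.1] 98.3 94.3
face top edge [697.2 -64.2] [689.2 121.6] 92.5
```

```bash
python3 -m handwheel '[[[0,-0.05,0,0,0,0,-1],[0,-0.058,-0.03,0,0,0,-1],[0,0,-0.04,0,0,0,-1],[0,0,0,0,0,0,-1],[0,0,0,0,0,0,-1]]]'; python3 - <<'E'
from h import *
s=st()
f,c=grab("wrist"); save(f["color"],"F_w.png")
print(proj(c,[[626.5,-.3,105]]))
E
```

```text
clock: 47.32
eef_pos: [627.0, 2.6, 203.2]
eef_rot: [-0.368, 1.538, 0.369]
force: [-0.9, 0.1, 0.8]
opening: 85.5
t 47.33 pos [627.    2.6 203.2] x [ 0.001  0.001 -1.   ] y [-0.453  0.892 -0.   ] yaw 116.9 F [-0.9  0.1  0.8] open 85.5
j [ -6.5  28.9  -3.3  57.7   0.  -33.5]
[[271.02563368 219.29855484]]
```

View pics/F_w.png

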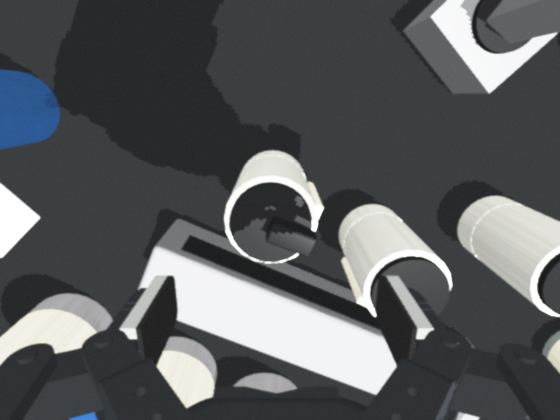

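```bash
python3 -m handwheel '[[[0,-0.003,-0.03,0,0,0,-1],[0,0,-0.04,0,0,0,-1],[0,0,-0.02,0,0,0,-1],[0,0,-0.011,0,0,0,-1],[0,0,0,0,0,0,-1],[0,0,0,0,0,0,0],[0,0,0,0,0,0,1],[0,0,0,0,0,0,1],[0,0,0,0,0,0,1]]]' 60; python3 - <<'E'
from h import *
s=st()
E
```

```text
clock: 48.5
eef_pos: [628.6, -1.1, 103.9]
eef_rot: [-0.368, 1.533, 0.367]
force: [0.7, 0.9, 5.8]
opening: 60.2
t 48.5 pos [628.6  -1.1 103.9] x [ 0.006  0.    -1.   ] y [-0.452  0.892 -0.002] yaw 116.9 F [0.7 0.9 5.8] open 60.2
j [ -6.9  34.1 -10.2  45.4   0.1 -33.7]
```

```bash
python3 -m handwheel '[[[0,0,0.012,0,0,0,1],[0,0,0.013,0,0,0,1],[0,0,0,0,0,-10.4,1],[0,0,0,0,0,-10.4,1],[0,0,0,0,0,-10.4,1],[0,0,0,0,0,-10.4,1],[0,0,0,0,0,-10.4,1],[0,0,0,0,0,-10.4,1],[0,0,0,0,0,-10.4,1],[0,0,0,0,0,-10.4,1]]]'; python3 -m handwheel '[[[0,0,0,0,0,-10.4,1],[0,0,0,0,0,0,1],[0,0,0,0,0,0,1]]]';  python3 - <<'E'
from h import *
s=st()
f,c=grab("wrist"); save(f["color"],"G_w.png")
E
```

```text
clock: 49.75
eef_pos: [626.8, -0.9, 127.5]
eef_rot: [0.769, 1.428, -0.772]
force: [0.4, -0.1, -3.3]
opening: 59.9
clock: 50.12
eef_pos: [627.0, -0.9, 127.2]
eef_rot: [0.902, 1.374, -0.904]
force: [-0.8, -0.3, -3.4]
opening: 60.4
t 50.12 pos [627.   -0.9 127.2] x [ 0.    -0.002 -1.   ] y [ 0.918  0.398 -0.   ] yaw 23.4 F [-0.8 -0.3 -3.4] open 60.4
j [-6.8 32.7 -8.7 48.5 -0.1 59.8]
```

View pics/G_w.png

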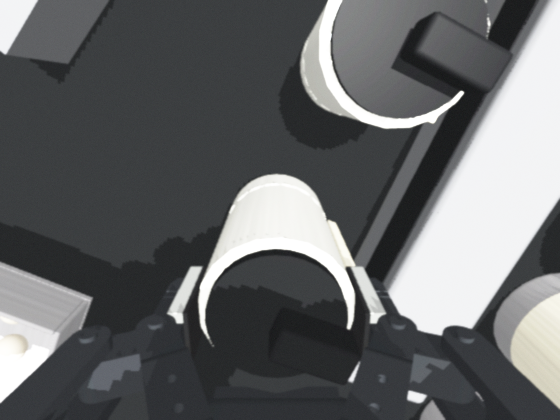

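Label turned toward the scanner. Lower and release.

```bash
python3 -m handwheel '[[[0.002,0,-0.012,0,0,0,1],[0,0,-0.008,0,0,0,1],[0,0,-0.003,0,0,0,1],[0,0,-0.001,0,0,0,1],[0,0,0,0,0,0,1]]]'; python3 - <<'E'
from h import *
s=st()
E
```

```text
clock: 50.8
eef_pos: [628.1, -0.8, 103.9]
eef_rot: [0.903, 1.374, -0.906]
force: [-5.3, 0.4, 8.6]
opening: 60.2
t 50.8 pos [628.1  -0.8 103.9] x [-0.001 -0.002 -1.   ] y [ 0.918  0.396 -0.002] yaw 23.3 F [-5.3  0.4  8.6] open 60.2
j [-6.7 34.3 -9.8 45.9 -0.1 59.9]
```

```bash
python3 -m handwheel '[[[0,0,0,0,0,0,0.5],[0,0,0,0,0,0,-0.5],[0,0,0,0,0,0,-1],[0,0,0,0,0,0,-1],[0,0,0.03,0,0,0,-1],[0,0,0.05,0,0,0,-1],[0,0.03,0.05,0,0,5,-1],[-0.01,0.05,0.02,0,0,9,-1],[-0.01,0.05,0,0,0,9,-1],[0,0,0,0,0,0,-1]]]'; python3 - <<'E'
from h import *
s=st()
f,c=grab("wrist"); save(f["color"],"H_w.png")
E
```

```text
clock: 52.05
eef_pos: [608.2, 132.4, 253.4]
eef_rot: [0.592, 1.486, -0.593]
force: [-0.1, 0.2, -0.4]
opening: 85.2
t 52.05 pos [608.2 132.4 253.4] x [ 0.002 -0.001 -1.   ] y [0.687 0.726 0.   ] yaw 46.6 F [-0.1  0.2 -0.4] open 85.2
j [ 5.5 26.5  0.4 63.8 -0.1 48.9]
```

View pics/H_w.png

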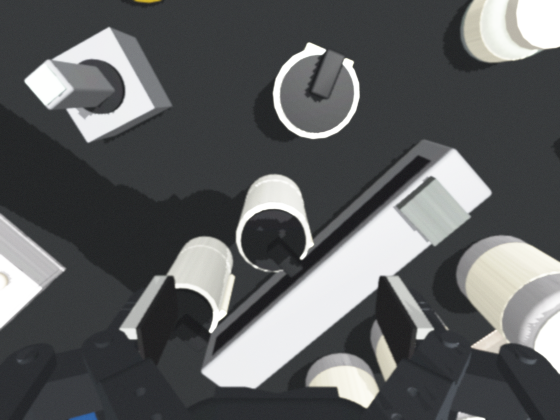

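```bash
python3 - <<'E'
from h import *
f,c=grab("wrist")
A=back(c,316,95,105);a,b=back(c,322,91,126),back(c,336,56,126);print(A.round(1),np.degrees(np.arctan2(*(b-a)[[1,0]])))
E
python3 -m handwheel '[[[-0.01,0.02,0,0,0,10,-1],[-0.01,0.02,0,0,0,10,-1],[-0.01,0.02,-0.02,0,0,10,-1],[-0.01,0.015,-0.03,0,0,10,-1],[0,0,0,0,0,3,-1],[0,0,0,0,0,0,-1]]]'
python3 - <<'E'
from h import *
s=st()
f,c=grab("wrist"); save(f["color"],"I_w.png")
E
```

```text
[570.3 207.8 105. ] 115.6012001849956
clock: 52.9
eef_pos: [569.2, 202.8, 202.3]
eef_rot: [0.011, 1.57, -0.013]
force: [-0.6, 0.1, 1.0]
opening: 85.7
t 52.9 pos [569.2 202.8 202.3] x [ 0.001 -0.001 -1.   ] y [ 0.015  1.    -0.001] yaw 89.1 F [-0.6  0.1  1. ] open 85.7
j [12.6 26.6 -7.3 56.1 -0.1 13.5]
```

View pics/I_w.png

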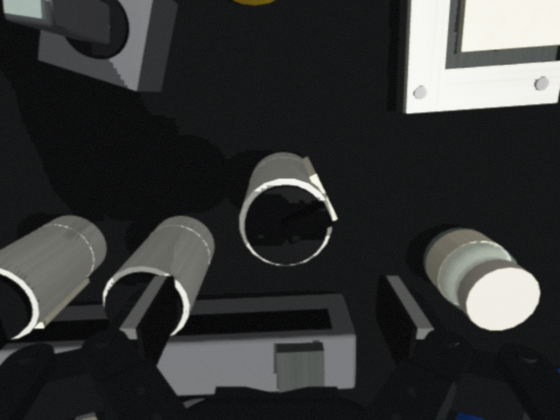

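```bash
python3 - <<'E'
from h import *
f,c=grab("wrist")
print(back(c,285,221.5,105).round(1))
E
```

```text
[568.8 209.8 105. ]
```

```bash
python3 -m handwheel '[[[0,0.0065,-0.03,0,0,0,-1],[0,0,-0.04,0,0,0,-1],[0,0,-0.02,0,0,0,-1],[0,0,-0.010,0,0,0,-1],[0,0,0,0,0,0,-1],[0,0,0,0,0,0,0],[0,0,0,0,0,0,1],[0,0,0,0,0,0,1],[0,0,0,0,0,0,1]]]' 60; python3 - <<'E'
from h import *
s=st()
E
```

```text
clock: 54.12
eef_pos: [570.1, 210.5, 104.8]
eef_rot: [0.01, 1.566, -0.01]
force: [0.1, -2.0, 5.8]
opening: 60.2
t 54.12 pos [570.1 210.5 104.8] x [ 0.005 -0.    -1.   ] y [ 0.013  1.    -0.   ] yaw 89.3 F [ 0.1 -2.   5.8] open 60.2
j [ 13.4  32.2 -13.6  44.   -0.1  14.1]
```

```bash
python3 -m handwheel '[[[0,0,0.012,0,0,0,1],[0,0,0.013,0,0,0,1],[0.005,0,0,0,0,-10.3,1],[0.005,0,0,0,0,-10.3,1],[0.005,0,0,0,0,-10.3,1],[0.005,0,0,0,0,-10.3,1],[0.005,0,0,0,0,-10.3,1],[0.005,0,0,0,0,-10.3,1],[0.005,0,0,0,0,-10.3,1],[0.005,0,0,0,0,-10.3,1]]]'; python3 -m handwheel '[[[0.005,0,0,0,0,-10.3,1],[0.005,0.002,0,0,0,-10.3,1],[0.003,0,0,0,0,-10.3,1],[0,0,0,0,0,0,1],[0,0,0,0,0,0,1]]]';  python3 - <<'E'
from h import *
s=st()
f,c=grab("wrist"); save(f["color"],"J_w.png")
E
```

```text
clock: 55.38
eef_pos: [609.2, 210.7, 128.7]
eef_rot: [1.123, 1.26, -1.125]
force: [-0.8, 0.1, -2.8]
opening: 60.0
clock: 56.0
eef_pos: [621.8, 212.6, 128.2]
eef_rot: [1.507, 0.982, -1.511]
force: [-1.0, 0.7, -2.5]
opening: 60.2
t 56.0 pos [621.8 212.6 128.2] x [-0.001 -0.002 -1.   ] y [ 0.914 -0.405 -0.001] yaw -23.9 F [-1.   0.7 -2.5] open 60.2
j [ 1.250e+01  3.570e+01 -3.200e+00  5.120e+01 -1.000e-01  1.263e+02]
```

View pics/J_w.png

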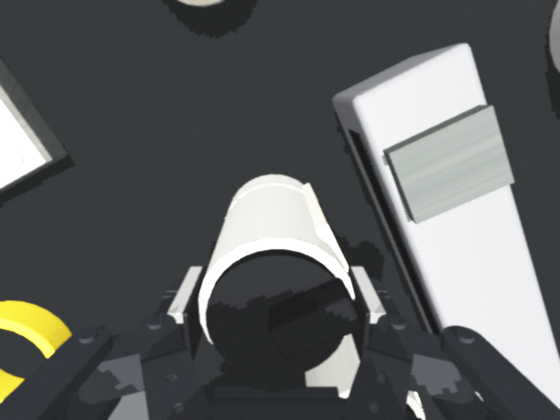

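```bash
python3 -m handwheel '[[[0,0,-0.012,0,0,0,1],[0,0,-0.008,0,0,0,1],[0,0,-0.003,0,0,0,1],[0,0,-0.0005,0,0,0,1],[0,0,0,0,0,0,1]]]'; python3 - <<'E'
from h import *
s=st()
E
```

```text
clock: 56.68
eef_pos: [621.2, 212.8, 104.9]
eef_rot: [1.508, 0.982, -1.513]
force: [-3.4, 0.5, 5.4]
opening: 60.4
t 56.67 pos [621.2 212.8 104.9] x [-0.002 -0.001 -1.   ] y [ 0.914 -0.406 -0.002] yaw -24.0 F [-3.4  0.5  5.4] open 60.4
j [ 12.5  37.   -4.5  48.6  -0.  126.5]
```

Release, go up and back to view everything.

```bash
python3 -m handwheel '[[[0,0,0,0,0,0,0.5],[0,0,0,0,0,0,-0.5],[0,0,0,0,0,0,-1],[0,0,0,0,0,0,-1],[0,0,0.03,0,0,0,-1],[0,0,0.05,0,0,0,-1],[0,0,0.05,0,0,9,-1],[-0.02,-0.05,0.04,0,0,9,-1],[-0.02,-0.05,0.03,0,0,9,-1],[0,0,0,0,0,0,-1]]]'; python3 - <<'E'
from h import *
s=st()
f,c=grab("wrist"); save(f["color"],"K_w.png")
f,c=grab("side"); save(f["color"],"K_s.png")
E
```

```text
clock: 57.92
eef_pos: [584.0, 113.2, 305.2]
eef_rot: [1.174, 1.226, -1.171]
force: [0.0, 1.4, 0.3]
opening: 85.7
t 57.92 pos [584.  113.2 305.2] x [ 0.005 -0.002 -1.   ] y [0.999 0.049 0.005] yaw 2.8 F [0.  1.4 0.3] open 85.7
j [ 3.9 21.9  0.9 68.7 -0.2 91.2]
```

View pics/K_w.png

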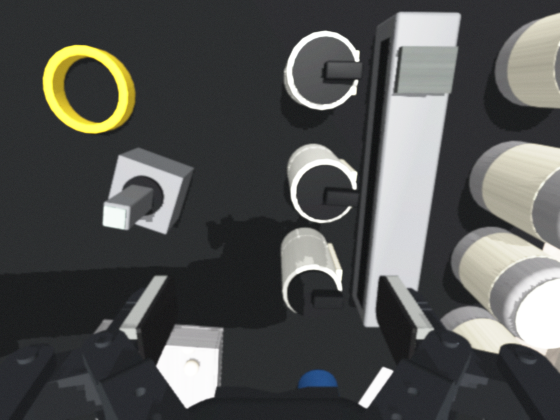

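View pics/K_s.png

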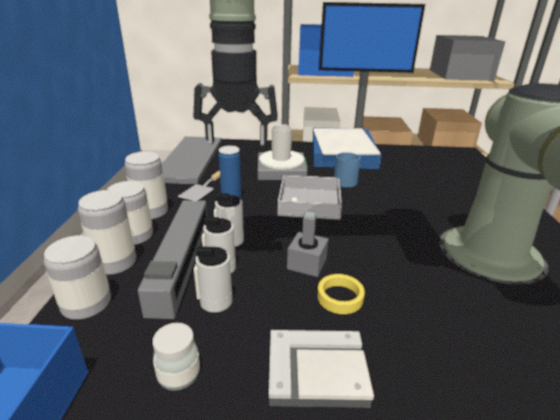

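```bash
python3 -m handwheel '[[[-0.03,-0.045,0.02,0,0,-5,-1],[-0.03,-0.045,0.02,0,0,-5,-1],[-0.03,-0.045,0.02,0,0,-5,-1],[-0.03,-0.045,0,0,0,-5,-1],[-0.03,-0.045,0,0,0,-5,-1],[-0.02,-0.045,0,0,0,-5,-1],[-0.02,-0.045,0,0,0,-5,-1],[-0.01,-0.045,0,0,0,-5,-1],[0,-0.045,0,0,0,-5,-1],[0,0,0,0,0,0,-1]]]'; python3 - <<'E'
from h import *
s=st()
f,c=grab("top"); save(f["color"],"L_t.png"); save(f["color"],"L_t1.png",(150,100,310,260),5)
save(f["color"],"L_t2.png",(295,160,475,320),4)
E
```

```text
clock: 59.28
eef_pos: [383.8, -291.1, 360.0]
eef_rot: [1.725, 0.767, -1.73]
force: [0.4, 1.7, -0.1]
opening: 85.3
t 59.27 pos [ 383.8 -291.1  360. ] x [-0.003  0.    -1.   ] y [ 0.741 -0.671 -0.002] yaw -42.2 F [ 0.4  1.7 -0.1] open 85.3
j [-45.9   8.6  -9.1  72.4  -0.1  86.3]
```

View pics/L_t1.png

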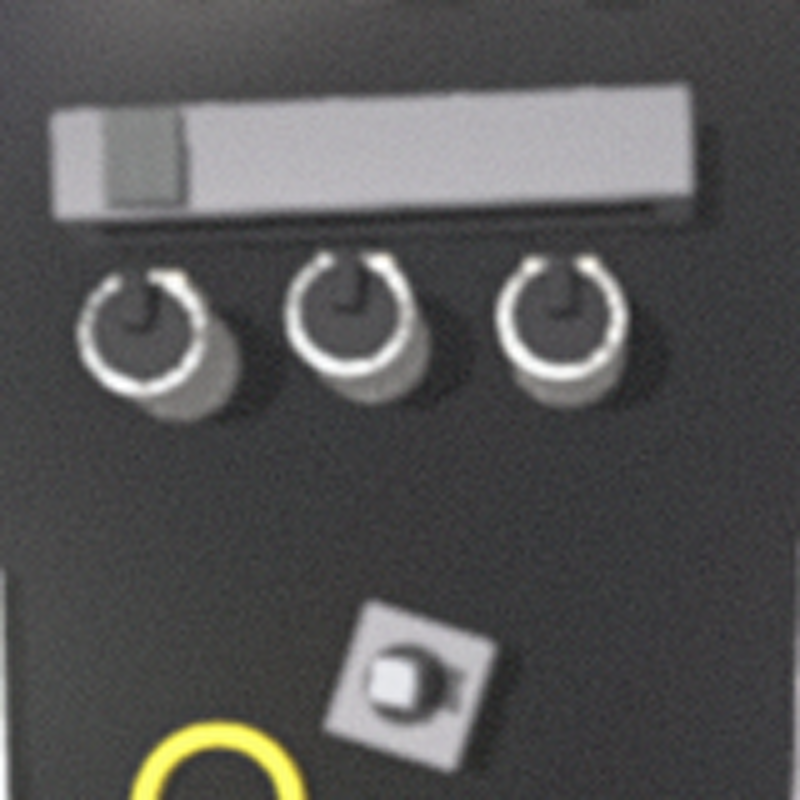

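View pics/L_t2.png

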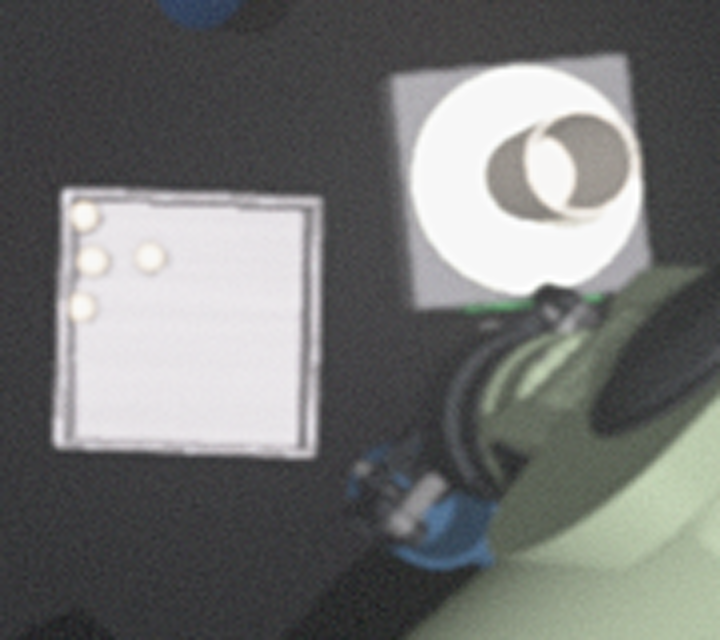

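```bash
python3 - <<'E'
from h import *
f,c=grab("top")
P=lambda u,v,z,k,o: back(c,o[0]+(u+.5)/k-.5,o[1]+(v+.5)/k-.5,z)[:2]
o=(150,100)
a,b=P(55,217,70,5,o),P(692,192,70,5,o); m=(a+b)/2; d=(a-b)/np.linalg.norm(a-b); n=np.array([d[1],-d[0]])
print("face mid",m,"yaw",np.degrees(np.arctan2(n[1],n[0])))
for N,(u,v),sp in [("A",(143,333),((137,325),(132,275))),("B",(350,314),((345,303),(340,258))),("C",(563,318),((560,310),(558,265)))]:
    p=P(u,v,105,5,o); q=[P(*x,126,5,o) for x in sp]; e=q[1]-q[0]
    print(N,p.round(1),"axis dist",((m-p)@n).round(1),"label dist",((m-p)@n-32).round(1),"along",((p-m)@d).round(1),"spout yaw",np.degrees(np.arctan2(e[1],e[0])).round(1))
o=(295,160); print("pot",P(581,166,151,4,o),"plate",P(528,180,46,4,o))
print("pen top",P(398,683,126,5,(150,100)))
E
```

```text
face mid [694.88655764 100.23357072] yaw 2.148601150454155
A [620.5 213.6] axis dist 70.1 label dist 38.1 along 116.1 spout yaw 6.5
B [630.1 107.7] axis dist 64.4 label dist 32.4 along 9.9 spout yaw 6.7
C [627.9  -1.2] axis dist 70.8 label dist 38.8 along -98.9 spout yaw 2.6
pot [ 525.44519091 -435.82395346] plate [ 526.26784451 -436.6754258 ]
pen top [441.10547928  79.8142954 ]
```

```bash
python3 -c "
from bench import bot
print(bot.sign_off())"
```

```text
the job is handed in; nothing more can be done
None
```

I finished all three jobs and handed in after about 60 s of the 210 s allowed. The hand-in gives no verdict, so these results rest on my own last checks.

- **Pen:** I ran the tip along the whole seam at about 2.4 cm/s. The floor contact and wall touches I felt confirmed it was down in the gap. The pen is back upright in its stand, within about 2 mm of the middle.
- **Pot and balls:** Four balls went into the pot, and all four show in the tray in the last top picture. The pot stands upright about 1 mm from the plate centre.
- **Tins:** All three are upright with their labels facing the scanner, 32 to 39 mm from the reading face. They are at most 116 mm from the bar's middle and turned no more than about 5° off square. One tin was knocked aside during the run, and I placed it from where it ended up.
- **Other things:** The tape, blue can, jar and mug look untouched.

**Disagreements:** The wrist camera's panel position put the seam centre about 3 to 4 mm off in y from where the walls were felt, so I followed the touches. The top and wrist cameras also differ by a few millimetres on tin positions and a few degrees on tin angle, inside the limits either way. No check failed.

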